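# Hang the keyhole plates from the case on the mounting rail

## Robot

A 6-joint arm with a two-finger parallel gripper is mounted at the origin on the work surface. World frame = base frame: x ahead of the robot, y to its left, z up, the work surface at z = 0. Lengths are in m, angles in degrees, forces in N, time in s.
With the tool pointing down it reaches from about 0.4 to 0.825 m from the base axis. Payload 7 kg.
Tool frame: the origin (TCP) lies between the finger pads, 19 mm behind the fingertips; this is the grasp point; x points along the fingers, y is the direction in which the jaws open and shut, and the axes are right-handed (so a half turn about x gives the same grasp; the last joint's range is limited). The gripper opens to 88 mm and grips with 3 to 60 N. Pads are 19 mm wide; open, the fingers measure 130 mm over their backs; the gripper's body (78 mm by 193 mm) begins 47 mm behind the grasp point.
Start: joints at [-46.518, 20.546, 0.682, 0, -70.136, -16.507], TCP at [0.306, -0.602, 0.245] pointing down, gripper open.
Joint ranges: [-176.03, 176.03], [-82.01, 121.73], [-58.28, 71.71], [-173.87, 95.51], [-174.79, -0.11], [-173.66, 173.66]. Speed limits (degrees/s): [136.94, 136.94, 172.46, 180, 180, 180].

## Interface

Orientations are given as [roll, pitch, yaw] about the fixed x, y, z axes, in that order (R = Rz(yaw) Ry(pitch) Rx(roll)).
In Python, from plant import * gives the robot as it stands. The module is installed in compiled form; this text tells all that it offers.
- The arm moves only by the shell command python3 -m pendant 'ROWS'. ROWS is JSON, a list of rows, each an object with "claw": the finger opening in mm, from 0 to 87.6; "linear": the shift along the tool's x, y, z in mm, a list of three; "twist": the turn about the tool's x in rad. In form: [{"claw": claw, "linear": [tx, ty, tz], "twist": twist}, ...]. A call has exactly 10 rows; each row shifts and turns the commanded pose from where the row before left it, along the tool's axes as they then stand; what a row does not reach is not made up. A row lasts 1/12 s, in which the tool goes at most 41.7 mm and 7.16 degrees, less where a joint would pass 70% of its speed; a pose out of reach is approached as far as the arm can. A call with a gripper value outside its range is refused whole. The fingers move at their own pace and stop on an object; the grip force is fixed at half the most. Time passes only in rows, so rows that do not move let the fingers close, or fill a call up. It gives the time, the measured TCP pose, the force and the opening at its end, in the units of the state.
- get_obs(): the state, without advancing time (a new reading comes with each control period).
- snapshot(name): name is "scene" or "top" or "wrist"; returns (picture, depth): 480x640x3 uint8, red, green, blue; 480x640 float32, m along the optical axis (not along the pixel's ray), 0 where there is no reading.
- camera_params(name): a dict with "fx", "fy", "cx", "cy" (pixels), "rvec" (rotation vector, rad) and "tvec" (3), from world to camera coordinates, as OpenCV has them. Camera axes: x right, y down, z forward; pixel columns grow to the right and rows downward; lengths in m; the calibration is good to about 2 mm. A picture is of the moment at which its call begins: read the wrist's pose just before it. camera_params takes no time and is no camera call; for the wrist camera it gives the pose at the moment of the call.
- close_job(): hands the job in, once; it reports no verdict.
Trained networks look in the newest picture that a camera, given by its name, has taken for a name from the list of things; names that differ only in an ending like _2 or _b are one class to them, and where a whole thing is asked for, a point or a joint stands for the part that bears it (a point fixed in the world has none). Each returns a list of dicts, best first, with "confidence" (0 to 1); they miss things now and then, are a little off and sometimes report something else, mostly with a low value. They report only what shows in the picture. A call takes as long as a camera call. They do not tell look-alikes from the thing itself.
- boxes_of(camera, target): "xy" ([column, row] in pixels, amid what is visible of it).
The state is a dict: "clock": time; "joint_pos": joint angles; "qvel": joint speeds; "tau": joint torques, N m; "tool_pos": TCP position; "orientation": TCP orientation; "force": force on the tool from outside, world axes, zero at the start; "moment": the same for the moment, N m; "opening": finger opening in m.
Only numpy, scipy, OpenCV 4.12 (cv2) and the standard library are available. Lean on these libraries where they do the work, as an engineer would, in place of code of your own. Each camera call takes 0.05 s, during which the arm holds its last target. There are 200 camera calls.

## Task

Lever the lid of the grey case up with the pry tool's blade, then hang every plate from the case on the rail's screws, one to a screw: keyhole entry over the screw head, then slid fully down so that it is locked behind the head. Finish with the case shut again and the pry tool lying flat in the middle of its mat, and leave the jar, bin and screwdriver alone.

Things in the scene. Friction and masses are not known exactly. Their poses are not given: they have to be found in the camera images.
- rail: Aluminium profile rail, fixed, 360 mm long along its y, on two feet (30 mm posts at y = +-165 mm). Origin: on the bench under its middle; x away from the robot, z up. Profile 36 x 36 mm, from z = 112 to 148 mm, front face at x = -18 mm; nothing above or behind it. Three shoulder screws stick out of the front face towards -x at y = 105, 0, -105 mm, 130 mm up.
- screw0 (a point): Shoulder screw 0 (left end, rail y = +105 mm): point on its axis halfway along the bare neck, 4 mm in front of the rail's front face. Neck 8 mm diameter and 8 mm long, head 18 mm diameter and 5 mm thick beyond the neck. Site axes as the rail's.
- screw1 (a point): Shoulder screw 1 (middle, rail y = 0): point on its axis halfway along the bare neck, 4 mm in front of the rail's front face. Neck 8 mm diameter and 8 mm long, head 18 mm diameter and 5 mm thick beyond the neck. Site axes as the rail's.
- screw2 (a point): Shoulder screw 2 (right end, rail y = -105 mm): point on its axis halfway along the bare neck, 4 mm in front of the rail's front face. Neck 8 mm diameter and 8 mm long, head 18 mm diameter and 5 mm thick beyond the neck. Site axes as the rail's.
- case: Grey plastic case, fixed, 100 (x) x 200 (y) x 148 mm high without its lid. Origin: centre of its underside, x away from the robot. Inside, a dark insert (top at z = 50 mm) with three slots 7.5 mm wide at y = -50, 0, +50 mm holds the plates on edge. A pry notch 50 mm wide, 14 mm deep is in the middle of the front wall's top edge, under the lid; the plates' tops lie 17 mm below the lid.
- notch (a point): Middle of the pry notch's opening on the outer front face of the case, 7 mm below the closed lid's underside.
- lid (a joint): Hinge of the case's flat lid (100 x 200 x 6 mm, 0.12 kg, no handle, flush with the case's outside), rad: 0 shut, 1.57 upright, stops at 2.1. It is hinged on the far (+x) top edge, opens upward, and its stiff hinge (0.1 N m) stays wherever it is left.
- lid_hinge (a point): Middle of the lid's hinge axis: case frame (50, 0, 148) mm. The axis runs along the case's y, at the level of the closed lid's underside.
- mat: Cork tool mat on the bench, fixed, 220 mm (x) x 140 mm (y) x 3 mm. Origin: centre of its underside.
- blade: Pry tool, 0.11 kg: black handle 90 x 22 x 22 mm along x with a flat steel blade 20 mm wide and 3 mm thick sticking 65 mm out of its +x end, at half the handle's height. Origin: centre of the handle's underside; z up as it lies. Lies on the mat at the start.
- blade_tip (a point): Middle of the blade's tip: tool frame (110, 0, 11) mm.
- blade_mid (a point): Middle of the tool's whole length, at the level of its underside: tool frame (32.5, 0, 0) mm.
- plate0: Keyhole plate, aluminium, 5 mm thick, 0.1 kg: body 76 wide x 78 mm high, grip tab 28 mm wide on the middle of its top, up to 126 mm. Origin: middle of bottom edge; x width, y thickness, z up; faces alike. Keyhole: 28 mm wide entry, then upward a slot 12 mm wide ending 70 mm up. Centre of mass about 52 mm up. Starts in a case slot, bottom 5 mm up, y along case y. May be absent.
- plate1: Aluminium keyhole plate, like plate0 in all; may be absent.
- plate2: Aluminium keyhole plate, like plate0 in all; may be absent.
- plate0_seat (a point): Plate 0: where the screw's axis lies, at mid thickness, once the plate hangs fully down (66 mm above its bottom edge).
- plate1_seat (a point): Plate 1: where the screw's axis lies, at mid thickness, once the plate hangs fully down (66 mm above its bottom edge).
- plate2_seat (a point): Plate 2: where the screw's axis lies, at mid thickness, once the plate hangs fully down (66 mm above its bottom edge).
- plate0_entry (a point): Plate 0: centre of the keyhole's wide entry (40 mm above its bottom edge).
- plate1_entry (a point): Plate 1: centre of the keyhole's wide entry (40 mm above its bottom edge).
- plate2_entry (a point): Plate 2: centre of the keyhole's wide entry (40 mm above its bottom edge).
- jar: Lidded jar 64 mm diameter, 110 mm high, bystander. Origin: centre of its underside.
- bin: Blue open bin 100 x 140 x 60 mm, bystander. Origin: centre of its underside.
- driver: Screwdriver lying on the bench, bystander.
Not all that is in view belongs to the job. Leave any red look-alike of the case alone.

How it is judged (in metres and radians):
On the way, in this order (a step that is already met when the one before it is completed fails the run):
1. the lid is raised by the blade: open more than 0.3 rad with the pry tool pressing on it (value of joint lid above 0.3 rad and contact force between blade and lid above 0.2 N), for 0.1 s.
2. every plate present hangs on a screw, fully down and at rest (((distance between plate0_seat and screw0 below 0.0055 m and angle between the y axis of plate0 and the x axis of rail, either way round below 0.3 rad) or (distance between plate0_seat and screw1 below 0.0055 m and angle between the y axis of plate0 and the x axis of rail, either way round below 0.3 rad) or (distance between plate0_seat and screw2 below 0.0055 m and angle between the y axis of plate0 and the x axis of rail, either way round below 0.3 rad)) and ((distance between plate1_seat and screw0 below 0.0055 m and angle between the y axis of plate1 and the x axis of rail, either way round below 0.3 rad) or (distance between plate1_seat and screw1 below 0.0055 m and angle between the y axis of plate1 and the x axis of rail, either way round below 0.3 rad) or (distance between plate1_seat and screw2 below 0.0055 m and angle between the y axis of plate1 and the x axis of rail, either way round below 0.3 rad)) and ((distance between plate2_seat and screw0 below 0.0055 m and angle between the y axis of plate2 and the x axis of rail, either way round below 0.3 rad) or (distance between plate2_seat and screw1 below 0.0055 m and angle between the y axis of plate2 and the x axis of rail, either way round below 0.3 rad) or (distance between plate2_seat and screw2 below 0.0055 m and angle between the y axis of plate2 and the x axis of rail, either way round below 0.3 rad)) and angle between each of plate0, plate1, plate2's own z axis and vertical below 0.3 rad and linear speed of each of plate0, plate1, plate2 below 0.03 m/s), for 0.2 s.
At the end, for the whole second after the job is handed in: Each plate present hangs at rest on a screw, seat point within 5.5 mm of the screw's neck point, upright and flat to the rail within 0.3 rad; lid shut to 0.06 rad; pry tool flat on the mat, the middle of its length within 65 mm of the mat's centre (all of step 2 and value of joint lid below 0.06 rad and horizontal distance between blade_mid and mat below 0.065 m and z of blade in the frame of mat below 0.01 m and angle between blade's own z axis and vertical below 0.15 rad and linear speed of blade below 0.03 m/s); the robot touches nothing.
It fails at once if the jar is moved more than 20 mm (distance of jar from where it was at the start of the episode above 0.02 m).
It fails at once if the bin is moved more than 20 mm (distance of bin from where it was at the start of the episode above 0.02 m).
It fails at once if the driver is moved more than 20 mm (distance of driver from where it was at the start of the episode above 0.02 m).
Of plate0, plate1, plate2 only 2 to 3 are there at a start; the rules pass over those that are not, and their reading is None.
At some moment in a run one of blade may be knocked a few centimetres aside while the robot is not near it.
It also fails if it takes over 210 s, if anything falls off the work surface, if the arm or the gripper's body presses on something with over 40 N, if the wrist force passes 120 N, or if a joint passes its speed limit or range.

## Working session

There is one attempt and no reset: what is moved stays moved. The work goes in short steps, Python scripts to look and compute and a shell command to move; the robot and the scene stay as the last step left them, time stands still between calls to the robot, and variables do not carry over. Pictures are saved under pics/ and viewed, about 12 in all and at most 16, crops included, and the job is handed in when it is done.

```bash
mkdir -p pics; cat > h.py <<'E'
from plant import *
import numpy as np, cv2
from scipy.spatial.transform import Rotation as R
def cam(n):
    p=camera_params(n); Rm=cv2.Rodrigues(np.array(p["rvec"],float))[0]; return p,Rm,np.array(p["tvec"],float).ravel()
def cloud(n,d,c=None):
    p,Rm,t=c or cam(n); v,u=np.mgrid[:480,:640]
    P=np.stack([(u-p["cx"])/p["fx"]*d,(v-p["cy"])/p["fy"]*d,d],-1)
    W=(P-t)@Rm; W[d==0]=np.nan; return W
def proj(n,X,c=None):
    p,Rm,t=c or cam(n); q=np.atleast_2d(X)@Rm.T+t
    return np.c_[q[:,0]/q[:,2]*p["fx"]+p["cx"],q[:,1]/q[:,2]*p["fy"]+p["cy"]]
def shot(n,name=None):
    c=cam(n); im,d=snapshot(n)
    if name: cv2.imwrite(f"pics/{name}.png",im[...,::-1])
    np.savez(f"{n}.npz",im=im,d=d); return im,d,cloud(n,d,c)
E
python3 - <<'E'
from h import *
np.set_printoptions(precision=3,suppress=True)
print(get_obs())
for n in ["top","scene"]:
    im,d,W=shot(n,n+"0")
    print(n,-cam(n)[1].T@cam(n)[2])
    for t in ["rail","case","mat","blade","blade_tip","lid","jar","bin","driver","screw0"]+(["notch"] if n=="scene" else []):
        try:
            for b in boxes_of(n,t)[:3]:
                u,v=map(int,b["xy"]); print(t,b["xy"],round(b["confidence"],2),W[v,u])
        except Exception as e: print(t,e)
E
```

```text
{'clock': 0.0, 'joint_pos': array([-46.515,  20.592,   0.633,  -0.02 , -70.135, -16.506]), 'qvel': array([-0.01 ,  0.017,  0.02 ,  0.066, -0.093,  0.14 ]), 'tau': array([  0.001, -58.272,  29.306,   6.998,   0.007,  -0.   ]), 'tool_pos': array([ 0.306, -0.601,  0.244]), 'orientation': array([ 95.313,  89.903, 122.286]), 'force': array([ 0.318, -0.029, -0.569]), 'moment': array([0.018, 0.025, 0.028]), 'opening': 0.08774934958558199}
top [0.207 0.005 1.723]
rail [217.8, 233.5] 0.71 [0.527 0.273 0.152]
rail [402.5, 210.5] 0.57 [ 0.598 -0.205  0.146]
case [219.1, 232.6] 0.87 [0.53  0.269 0.15 ]
case [135.2, 341.5] 0.62 [0.249 0.464 0.152]
case [403.4, 210.5] 0.59 [ 0.597 -0.207  0.15 ]
mat [336.4, 266.0] 0.82 [ 0.47  -0.039 -0.006]
blade [339.6, 273.7] 0.83 [ 0.445 -0.046  0.032]
blade_tip [336.2, 274.3] 0.94 [ 0.443 -0.038  0.029]
lid [131.9, 339.4] 0.94 [0.253 0.472 0.16 ]
lid [220.7, 232.9] 0.7 [0.53  0.266 0.152]
jar [304.4, 157.3] 0.83 [0.749 0.054 0.115]
bin [460.8, 293.5] 0.78 [ 0.398 -0.381  0.011]
driver [247.3, 319.0] 0.98 [0.316 0.202 0.023]
screw0 [404.3, 210.7] 0.92 [ 0.596 -0.209  0.154]
scene [1.263 0.157 1.234]
rail [235.4, 247.8] 0.76 [ 0.626 -0.183  0.146]
case [413.0, 259.9] 0.62 [0.576 0.269 0.156]
case [490.1, 190.2] 0.59 [0.301 0.459 0.147]
mat [301.7, 234.0] 0.82 [ 0.469 -0.047  0.018]
blade [301.5, 227.7] 0.79 [ 0.451 -0.051  0.027]
blade_tip [304.2, 224.8] 0.71 [ 0.438 -0.045  0.026]
blade_tip [235.0, 248.0] 0.34 [ 0.627 -0.183  0.143]
lid [499.5, 177.0] 0.75 [0.256 0.481 0.156]
lid [416.0, 245.7] 0.65 [0.53  0.273 0.153]
lid [303.4, 234.0] 0.2 [ 0.468 -0.041  0.019]
jar [313.1, 329.6] 0.77 [nan nan nan]
jar [302.3, 227.3] 0.2 [ 0.45  -0.048  0.026]
bin [189.2, 188.5] 0.97 [ 0.363 -0.43   0.007]
driver [394.2, 207.9] 0.82 [0.323 0.208 0.029]
screw0 [235.2, 248.1] 0.9 [ 0.627 -0.183  0.143]
notch [410.2, 260.4] 0.66 [0.581 0.261 0.157]
notch [492.0, 190.6] 0.61 [0.301 0.464 0.148]
```

View pics/top0.png

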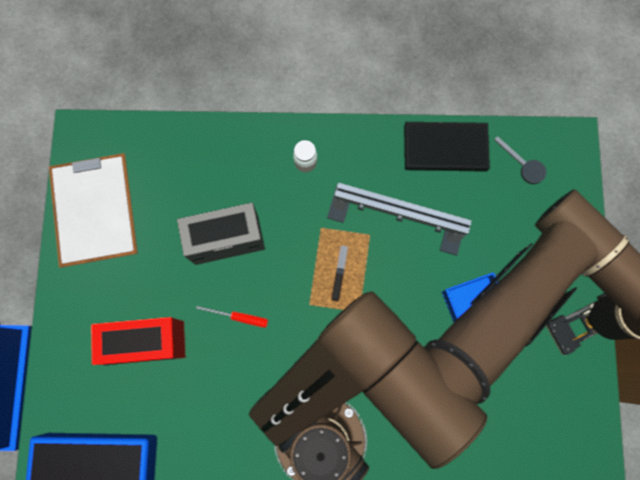

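View pics/scene0.png

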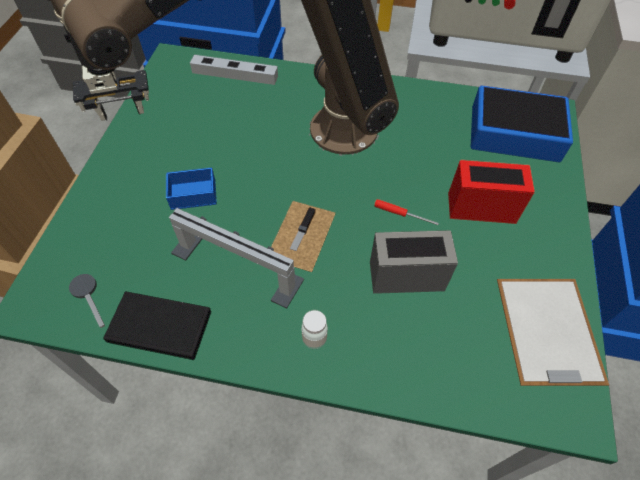

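```bash
cat >> h.py <<'E'
def rect(P):
    (c,s,a)=cv2.minAreaRect((P[:,:2]*1000).astype(np.float32)); return np.round(c,1),np.round(s,1),round(a,1)
def sel(W,c,r,z0,z1):
    m=(np.hypot(W[...,0]-c[0],W[...,1]-c[1])<r)&(W[...,2]>z0)&(W[...,2]<z1); return m
E
python3 - <<'E'
from h import *
for n in ["top","scene"]:
    z=np.load(n+".npz"); W=cloud(n,z["d"]); im=z["im"].astype(int)
    for nm,c,r,z0,z1 in [("case",(.53,.27),.15,.135,.175),("rail",(.6,-.205),.22,.125,.17),("blade",(.45,-.046),.1,.008,.04)]:
        m=sel(W,c,r,z0,z1)
        if nm=="blade": # dark or grey: not brown cork
            m=sel(W,c,.1,-.02,.05)&(abs(im[...,0]-im[...,2])<25)
        m=cv2.morphologyEx(m.astype(np.uint8),cv2.MORPH_OPEN,np.ones((2,2)))>0
        P=W[m]; print(n,nm,len(P),rect(P),np.nanmedian(P[:,2]))
    m=sel(W,(.46,-.045),.16,-.02,.05)&(im[...,0]-im[...,2]>50)
    print("mat",rect(W[m]))
E
```

```text
top case 3006 (array([nan, nan]), array([0., 0.]), 0.0) 0.1545165247423697
top rail 2198 (array([ 598.6, -224.7]), array([390.8,  72.5]), 80.6) 0.1479277195806657
top blade 336 (array([447.4, -50.6]), array([ 15.4, 153.2]), 79.5) 0.022505679605210608
mat (array([460.9, -48.7]), array([139.1, 220.3]), 82.5)
scene case 2820 (array([493.4, 294.7]), array([108.2, 310.8]), 36.4) 0.1537700286459413
scene rail 2108 (array([nan, nan]), array([nan,  0.]), nan) 0.14705603423224714
scene blade 310 (array([443. , -45.3]), array([ 11.5, 165.4]), 77.4) 0.017797688872837773
mat (array([460.4, -48.4]), array([139.1, 224.7]), 82.9)
```

```bash
cat >> h.py <<'E'
def st(pr=True):
    o=get_obs(); Rm=R.from_euler("xyz",o["orientation"],degrees=True).as_matrix()
    yj=np.degrees(np.arctan2(Rm[1,1],Rm[0,1]))
    if pr: print("t %.2f tcp %s jawyaw %.2f F %s op %.1f j1 %.0f j6 %.0f"%(o["clock"],np.round(o["tool_pos"]*1000,1),yj,np.round(o["force"],1),o["opening"]*1000,o["joint_pos"][0],o["joint_pos"][5]))
    return o,Rm,yj
def plan(x,y,z,jaw):
    "shift (mm) in present tool axes, then twist (rad); jaw mod 180"
    o,Rm,yj=st(); d=np.array([x,y,z])-o["tool_pos"]*1000
    a=(jaw-yj+90)%180-90   # world ccw turn; tool x is down so twist is -a
    print("linear",np.round(Rm.T@d,1),"twist",round(-np.radians(a),4),"(or %.3f)"%(-np.radians(a-np.sign(a)*180)))
E
python3 -c "
from h import *
plan(445,-46,250,78.5)
print(st(0)[1].round(3))"
```

```text
t 1.15 tcp [ 306.2 -601.5  245.4] jawyaw 116.98 F [ 0.  -0.1 -0. ] op 87.7 j1 -47 j6 -17
linear [ -4.7 432.1 375.7] twist 0.6715 (or -2.470)
[[-0.    -0.454  0.891]
 [-0.     0.891  0.454]
 [-1.     0.    -0.   ]]
```

```bash
python3 -m pendant '[{"claw":87,"linear":[0,28.8,25],"twist":0},{"claw":87,"linear":[0,28.8,25],"twist":0},{"claw":87,"linear":[0,28.8,25],"twist":0},{"claw":87,"linear":[0,28.8,25],"twist":0},{"claw":87,"linear":[0,28.8,25],"twist":0},{"claw":87,"linear":[0,28.8,25],"twist":0},{"claw":87,"linear":[0,28.8,25],"twist":0},{"claw":87,"linear":[0,28.8,25],"twist":0},{"claw":87,"linear":[0,28.8,25],"twist":0},{"claw":87,"linear":[0,28.8,25],"twist":0}]'
python3 -m pendant '[{"claw":87,"linear":[0,28.8,25],"twist":0},{"claw":87,"linear":[0,28.8,25],"twist":0},{"claw":87,"linear":[0,28.8,25],"twist":0},{"claw":87,"linear":[0,28.8,25],"twist":0},{"claw":87,"linear":[0,28.8,25],"twist":0},{"claw":87,"linear":[0,0,0],"twist":0.12},{"claw":87,"linear":[0,0,0],"twist":0.12},{"claw":87,"linear":[0,0,0],"twist":0.12},{"claw":87,"linear":[0,0,0],"twist":0.12},{"claw":87,"linear":[0,0,0],"twist":0.12}]'
python3 -c "
from h import *
plan(445,-46,250,78.5)
shot('wrist','w1'); shot('top')
p,Rm,t=cam('wrist'); print(-Rm.T@t, Rm.round(2)); print(boxes_of('wrist','blade'))
"
```

```text
clock: 1.98
tool_pos: [0.3983, -0.2298, 0.2457]
orientation: [-34.2, 89.9, -7.2]
force: [2.3, -0.7, -0.1]
opening: 0.0868
clock: 2.82
tool_pos: [0.4444, -0.0462, 0.2455]
orientation: [28.6, 90.0, 20.9]
force: [-0.7, -0.4, -0.5]
opening: 0.0867
t 2.82 tcp [444.4 -46.2 245.5] jawyaw 82.29 F [-0.7 -0.4 -0.5] op 86.7 j1 19 j6 -117
linear [-4.5  0.2  0.5] twist 0.0662 (or -3.075)
[ 0.37240391 -0.03681493  0.38522007] [[ 0.13  0.99  0.  ]
 [ 0.95 -0.13  0.27]
 [ 0.27 -0.04 -0.96]]
[{'xy': [317.6, 207.5], 'confidence': 0.81}]
```

View pics/w1.png

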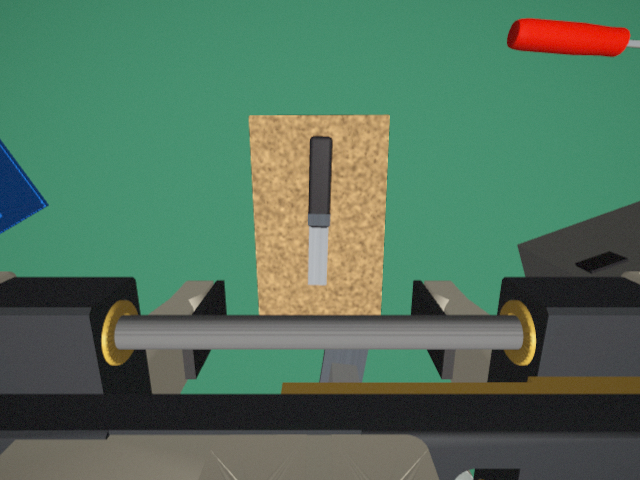

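```bash
cat >> h.py <<'E'
def ray(c,u,v,z):
    p,Rm,t=c; o=-Rm.T@t; d=Rm.T@np.array([(u-p["cx"])/p["fx"],(v-p["cy"])/p["fy"],1]); return (o+d*(z-o[2])/d[2])*1000
E
python3 -c "
from h import *
c=cam('wrist')
z=np.load('wrist.npz');im=z['im'].astype(int)
g=(im.max(2)<75); g[:,:300]=0;g[:,340:]=0;g[232:]=0;g[:125]=0
v,u=np.nonzero(g)
A=np.array([ray(c,a,b,.025) for a,b in zip(u,v)]);print('handle',rect(A/1000),len(A))
for q in [(321,137,.025),(319.5,226,.025),(317.5,285,.0155)]: print(ray(c,*q).round(1))
z=np.load('top.npz');im=z['im'];W=cloud('top',z['d'])
for nm,cc,r,z0,z1 in [('case',(.53,.27),.14,.135,.17),('rail',(.6,-.205),.21,.125,.165)]:
    m=sel(W,cc,r,z0,z1).astype(np.uint8); m=cv2.morphologyEx(m,cv2.MORPH_OPEN,np.ones((3,3)))
    n,l,s,_=cv2.connectedComponentsWithStats(m); k=1+np.argmax(s[1:,4]); P=W[l==k]
    P=P[np.isfinite(P).all(1)]; q=cv2.minAreaRect(np.float32(np.argwhere(l==k)[:,::-1])); h=np.median(P[:,2])
    print(nm,h,np.round(q,1).tolist() if 0 else q, 'centre',ray(cam('top'),*q[0],h).round(1),rect(np.array([ray(cam('top'),*x,h) for x in cv2.boxPoints(q)])/1000))
"
```

```text
handle (array([413.6, -41.4]), array([21. , 87.5]), 81.2) 1083
[371.3 -34.5  25. ]
[456.8 -46.7  25. ]
[523.9 -57.3  15.5]
case 0.15476196048108087 ((218.6342315673828, 229.47067260742188), (38.923362731933594, 78.57940673828125), 77.6609115600586) centre [535.8 269.2 154.8] (array([535.9, 269.6]), array([103.6, 203.6]), 13.7)
rail 0.1484268770425754 ((402.2923889160156, 210.72640991210938), (138.59678649902344, 19.917278289794922), 15.945395469665527) centre [ 595.1 -205.8  148.4] (array([ 595.2, -204.8]), array([360.2,  54. ]), 74.4)
```

```bash
python3 -c "
from h import *
plan(414,-41.4,25,81.3)"
```

```text
t 2.97 tcp [444.4 -46.4 245.5] jawyaw 82.78 F [-0.1  0.6  0.6] op 87.0 j1 19 j6 -117
linear [220.5   1.1 -30.9] twist 0.0259 (or -3.116)
```

```bash
python3 -m pendant '[{"claw":60,"linear":[30,0.2,-4.4],"twist":0.026},{"claw":60,"linear":[30,0.2,-4.4],"twist":0},{"claw":60,"linear":[30,0.2,-4.4],"twist":0},{"claw":60,"linear":[30,0.2,-4.4],"twist":0},{"claw":60,"linear":[30,0.2,-4.4],"twist":0},{"claw":60,"linear":[30,0.1,-4.4],"twist":0},{"claw":60,"linear":[30,0,-4.5],"twist":0},{"claw":60,"linear":[10.5,0,0],"twist":0},{"claw":15,"linear":[0,0,0],"twist":0},{"claw":10,"linear":[0,0,0],"twist":0}]'
python3 -m pendant '[{"claw":10,"linear":[0,0,0],"twist":0},{"claw":10,"linear":[0,0,0],"twist":0},{"claw":10,"linear":[0,0,0],"twist":0},{"claw":10,"linear":[0,0,0],"twist":0},{"claw":10,"linear":[-20,0,0],"twist":0},{"claw":10,"linear":[-35,0,0],"twist":0},{"claw":10,"linear":[-35,0,0],"twist":0},{"claw":10,"linear":[-35,0,0],"twist":0},{"claw":10,"linear":[-35,0,0],"twist":0},{"claw":10,"linear":[0,0,0],"twist":0}]'
python3 -c "
from h import *
plan(414,-41.4,200,81.3)
print(boxes_of('wrist','notch'))"
```

```text
clock: 3.8
tool_pos: [0.4137, -0.0409, 0.0243]
orientation: [-145.1, 89.9, -153.7]
force: [0.7, -0.3, 1.1]
opening: 0.0519
clock: 4.63
tool_pos: [0.4174, -0.0401, 0.1916]
orientation: [20.6, 89.4, 11.8]
force: [2.2, 0.4, -1.8]
opening: 0.0215
t 4.63 tcp [417.4 -40.1 191.6] jawyaw 81.21 F [ 2.2  0.4 -1.8] op 21.5 j1 22 j6 -121
linear [-8.5 -1.7 -3.1] twist -0.0015 (or 3.140)
[{'xy': [590.8, 248.2], 'confidence': 0.56}]
```

```bash
python3 -m pendant '[{"claw":10,"linear":[-15,0,0],"twist":0},{"claw":10,"linear":[-15,28.6,-10.2],"twist":0},{"claw":10,"linear":[-5,28.6,-10.2],"twist":0},{"claw":10,"linear":[-3,28.6,-10.2],"twist":0},{"claw":10,"linear":[0,28.6,-10.2],"twist":0},{"claw":10,"linear":[0,28.6,-10.2],"twist":0},{"claw":10,"linear":[0,28.6,-10.2],"twist":0},{"claw":10,"linear":[0,28.6,-10.2],"twist":0},{"claw":10,"linear":[0,28.6,-10.2],"twist":0},{"claw":10,"linear":[0,28.6,-10.2],"twist":0}]'
python3 -m pendant '[{"claw":10,"linear":[0,0,0],"twist":-0.0975},{"claw":10,"linear":[0,0,0],"twist":-0.0975},{"claw":10,"linear":[0,0,0],"twist":-0.0975},{"claw":10,"linear":[0,0,0],"twist":-0.0975},{"claw":10,"linear":[0,0,0],"twist":0},{"claw":10,"linear":[0,0,0],"twist":0},{"claw":10,"linear":[0,0,0],"twist":0},{"claw":10,"linear":[0,0,0],"twist":0},{"claw":10,"linear":[0,0,0],"twist":0},{"claw":10,"linear":[0,0,0],"twist":0}]'
python3 -c "
from h import *
plan(366,228,230,103.5)
shot('wrist','w2');print(boxes_of('wrist','notch'),boxes_of('wrist','blade_tip'))"
```

```text
clock: 5.52
tool_pos: [0.3619, 0.2287, 0.2219]
orientation: [-133.9, 89.9, -142.8]
force: [1.3, 0.5, -0.6]
opening: 0.0219
clock: 6.35
tool_pos: [0.3631, 0.2277, 0.2228]
orientation: [125.5, 90.0, 138.9]
force: [0.3, -0.2, -1.2]
opening: 0.0219
t 6.35 tcp [363.1 227.7 222.8] jawyaw 103.39 F [ 0.3 -0.2 -1.2] op 21.9 j1 59 j6 -135
linear [-7.2 -0.4  2.9] twist -0.0018 (or 3.140)
[{'xy': [345.5, 367.2], 'confidence': 0.88}, {'xy': [575.3, 156.3], 'confidence': 0.88}] [{'xy': [319.3, 272.5], 'confidence': 0.92}]
```

View pics/w2.png

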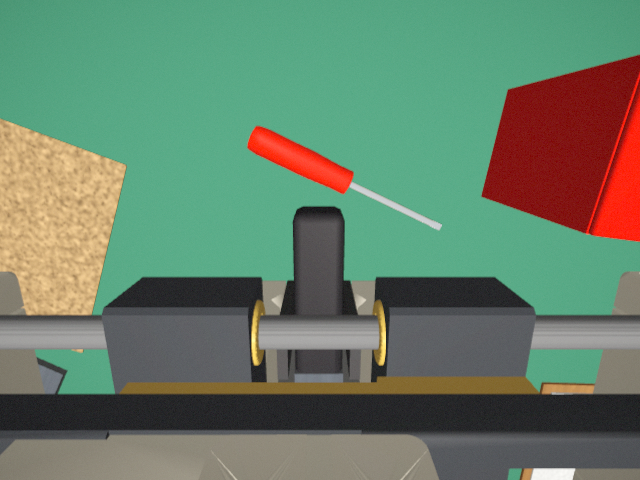

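```bash
python3 -m pendant '[{"claw":10,"linear":[23.8,0,0.9],"twist":0},{"claw":10,"linear":[23.8,0,0.9],"twist":0},{"claw":10,"linear":[23.7,0,0.8],"twist":0},{"claw":10,"linear":[0,0,0],"twist":0},{"claw":10,"linear":[0,0,0],"twist":0},{"claw":10,"linear":[0,0,8],"twist":0},{"claw":10,"linear":[0,0,8],"twist":0},{"claw":10,"linear":[0,0,8],"twist":0},{"claw":10,"linear":[0,0,8],"twist":0},{"claw":10,"linear":[0,0,6],"twist":0}]'
python3 -c "
from h import *
plan(402.6,237.4,151.5,103.4)
shot('scene','s1');shot('top','t1')
import cv2
a=cv2.imread('pics/s1.png')[170:350,280:560];b=cv2.imread('pics/t1.png')[150:330,120:400]
cv2.imwrite('pics/c1.png',cv2.resize(np.hstack([a,b]),None,fx=1.4,fy=1.4,interpolation=3))"
```

```text
clock: 7.33
tool_pos: [0.4043, 0.2381, 0.1524]
orientation: [29.2, 89.9, 42.7]
force: [-1.2, -0.2, 1.7]
opening: 0.0214
t 7.33 tcp [404.3 238.1 152.4] jawyaw 103.45 F [-1.2 -0.2  1.7] op 21.4 j1 55 j6 -131
linear [ 0.9 -0.3 -1.8] twist 0.0008 (or -3.141)
```

View pics/c1.png

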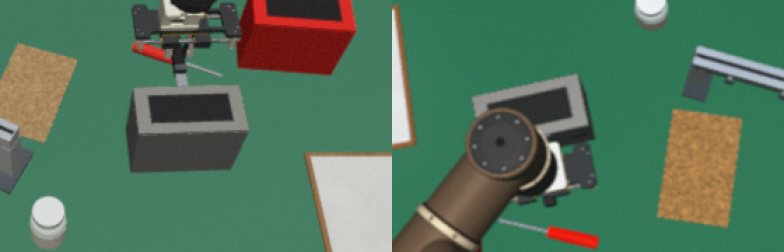

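```bash
python3 -m pendant '[{"claw":10,"linear":[-10,0,0],"twist":0},{"claw":10,"linear":[-10,0,0],"twist":0},{"claw":10,"linear":[-10,0,0],"twist":0},{"claw":10,"linear":[-10,0,0],"twist":0},{"claw":10,"linear":[-8,0,0],"twist":0},{"claw":10,"linear":[-5,0,0],"twist":0},{"claw":10,"linear":[-2,0,0],"twist":0},{"claw":10,"linear":[-1,0,0],"twist":0},{"claw":10,"linear":[-1,0,0],"twist":0},{"claw":10,"linear":[-1,0,0],"twist":0}]'
python3 -c "
from h import *
st()
shot('scene','s2')
a=cv2.imread('pics/s2.png')[150:330,300:540]
cv2.imwrite('pics/c2.png',cv2.resize(a,None,fx=2,fy=2,interpolation=3))"
```

```text
clock: 8.27
tool_pos: [0.4024, 0.2371, 0.2092]
orientation: [-153.6, 90.0, -140.2]
force: [-0.3, 0.7, -3.4]
opening: 0.0216
t 8.27 tcp [402.4 237.1 209.2] jawyaw 103.45 F [-0.3  0.7 -3.4] op 21.6 j1 55 j6 -131
```

View pics/c2.png

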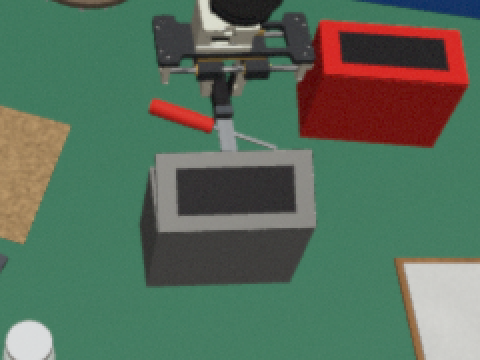

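```bash
python3 -m pendant '[{"claw":10,"linear":[-6,0,5],"twist":0},{"claw":10,"linear":[-6,0,5],"twist":0},{"claw":10,"linear":[-6,0,5],"twist":0},{"claw":10,"linear":[-3,0,8],"twist":0},{"claw":10,"linear":[-3,0,8],"twist":0},{"claw":10,"linear":[0,0,8],"twist":0},{"claw":10,"linear":[0,0,8],"twist":0},{"claw":10,"linear":[0,0,8],"twist":0},{"claw":10,"linear":[0,0,8],"twist":0},{"claw":10,"linear":[0,0,8],"twist":0}]'
python3 -m pendant '[{"claw":10,"linear":[0,0,6],"twist":0},{"claw":10,"linear":[0,0,6],"twist":0},{"claw":10,"linear":[0,0,6],"twist":0},{"claw":10,"linear":[0,0,6],"twist":0},{"claw":10,"linear":[0,0,4],"twist":0},{"claw":10,"linear":[0,0,2],"twist":0},{"claw":10,"linear":[0,0,0],"twist":0},{"claw":10,"linear":[0,0,0],"twist":0},{"claw":10,"linear":[0,0,0],"twist":0},{"claw":10,"linear":[0,0,0],"twist":0}]'
python3 -c "
from h import *
st()
shot('scene','s3')
a=cv2.imread('pics/s3.png')[150:330,300:540]
cv2.imwrite('pics/c3.png',cv2.resize(a,None,fx=2,fy=2,interpolation=3))"
```

```text
clock: 9.15
tool_pos: [0.4726, 0.2539, 0.2334]
orientation: [-115.4, 90.0, -102.0]
force: [-2.5, -0.2, 0.2]
opening: 0.0217
clock: 9.98
tool_pos: [0.5008, 0.2608, 0.2339]
orientation: [23.3, 90.0, 36.7]
force: [0.4, -0.6, -0.5]
opening: 0.0216
t 9.98 tcp [500.8 260.8 233.9] jawyaw 103.47 F [ 0.4 -0.6 -0.5] op 21.6 j1 47 j6 -124
```

View pics/c3.png

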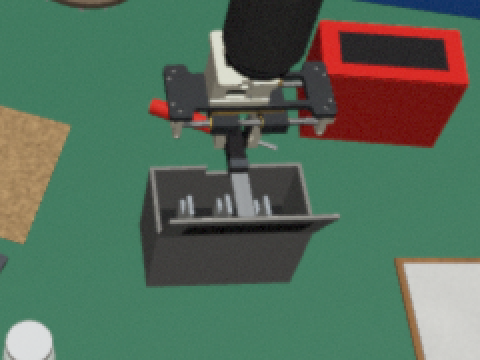

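```bash
python3 -m pendant '[{"claw":10,"linear":[0,0,-20],"twist":0},{"claw":10,"linear":[0,-30.9,-13.8],"twist":0},{"claw":10,"linear":[0,-30.9,-13.8],"twist":0},{"claw":10,"linear":[0,-30.9,-13.8],"twist":0},{"claw":10,"linear":[0,-30.9,-13.8],"twist":0},{"claw":10,"linear":[0,-30.9,-13.8],"twist":0},{"claw":10,"linear":[0,-30.9,-13.8],"twist":0},{"claw":10,"linear":[0,-30.9,-13.8],"twist":0},{"claw":10,"linear":[0,-30.9,-13.8],"twist":0},{"claw":10,"linear":[0,-30.9,-13.8],"twist":0}]'
python3 -m pendant '[{"claw":10,"linear":[25,0,0],"twist":0.1},{"claw":10,"linear":[25,0,0],"twist":0.1},{"claw":10,"linear":[25,0,0],"twist":0.1},{"claw":10,"linear":[25,0,0],"twist":0.087},{"claw":10,"linear":[25,0,0],"twist":0},{"claw":10,"linear":[25,0,0],"twist":0},{"claw":10,"linear":[0,0,0],"twist":0},{"claw":10,"linear":[0,0,0],"twist":0},{"claw":10,"linear":[0,0,0],"twist":0},{"claw":10,"linear":[0,0,0],"twist":0}]'
python3 -c "
from h import *
plan(425,-43,24.5,81.3)"
```

```text
clock: 10.87
tool_pos: [0.4246, -0.0446, 0.2341]
orientation: [2.7, 89.9, 16.2]
force: [1.3, -1.0, -0.3]
opening: 0.0216
clock: 11.7
tool_pos: [0.4265, -0.0429, 0.0852]
orientation: [23.2, 89.8, 14.5]
force: [-0.0, -0.5, 0.3]
opening: 0.0214
t 11.70 tcp [426.5 -42.9  85.2] jawyaw 81.31 F [-0.  -0.5  0.3] op 21.4 j1 21 j6 -120
linear [60.7 -0.4 -1.7] twist 0.0002 (or -3.141)
```

```bash
python3 -m pendant '[{"claw":10,"linear":[20,0,0],"twist":0},{"claw":10,"linear":[20,0,0],"twist":0},{"claw":10,"linear":[12,0,0],"twist":0},{"claw":10,"linear":[5,0,0],"twist":0},{"claw":10,"linear":[3,0,0],"twist":0},{"claw":10,"linear":[0.7,0,0],"twist":0},{"claw":50,"linear":[0,0,0],"twist":0},{"claw":50,"linear":[0,0,0],"twist":0},{"claw":50,"linear":[0,0,0],"twist":0},{"claw":50,"linear":[0,0,0],"twist":0}]'
python3 -m pendant '[{"claw":50,"linear":[-20,0,0],"twist":0},{"claw":50,"linear":[-35,0,0],"twist":0},{"claw":50,"linear":[-35,0,0],"twist":0},{"claw":50,"linear":[-35,0,0],"twist":0},{"claw":50,"linear":[-35,0,0],"twist":0},{"claw":50,"linear":[-35,0,0],"twist":0},{"claw":50,"linear":[-35,0,0],"twist":0},{"claw":50,"linear":[0,0,0],"twist":0},{"claw":50,"linear":[0,0,0],"twist":0},{"claw":50,"linear":[0,0,0],"twist":0}]'
python3 -c "
from h import *
plan(500,265,290,103.5)"
```

```text
clock: 12.53
tool_pos: [0.426, -0.043, 0.0236]
orientation: [27.8, 89.9, 19.1]
force: [-0.1, -0.2, 0.5]
opening: 0.0426
clock: 13.37
tool_pos: [0.4249, -0.0432, 0.2526]
orientation: [107.2, 90.0, 98.5]
force: [-0.1, -0.8, -0.1]
opening: 0.0497
t 13.37 tcp [424.9 -43.2 252.6] jawyaw 81.27 F [-0.1 -0.8 -0.1] op 49.7 j1 21 j6 -120
linear [-37.2 316.1  27.5] twist -0.388 (or 2.754)
```

```bash
python3 -m pendant '[{"claw":50,"linear":[-20,31.6,2.7],"twist":0},{"claw":50,"linear":[-17,31.6,2.7],"twist":0},{"claw":50,"linear":[0,31.6,2.7],"twist":0},{"claw":50,"linear":[0,31.6,2.7],"twist":0},{"claw":50,"linear":[0,31.6,2.7],"twist":0},{"claw":50,"linear":[0,31.6,2.7],"twist":0},{"claw":50,"linear":[0,31.6,2.7],"twist":0},{"claw":50,"linear":[0,31.6,2.7],"twist":0},{"claw":50,"linear":[0,31.6,2.7],"twist":0},{"claw":50,"linear":[0,31.6,2.7],"twist":0}]'
python3 -m pendant '[{"claw":50,"linear":[0,0,0],"twist":-0.1},{"claw":50,"linear":[0,0,0],"twist":-0.1},{"claw":50,"linear":[0,0,0],"twist":-0.1},{"claw":50,"linear":[0,0,0],"twist":-0.088},{"claw":50,"linear":[0,0,0],"twist":0},{"claw":50,"linear":[0,0,0],"twist":0},{"claw":50,"linear":[0,0,0],"twist":0},{"claw":50,"linear":[0,0,0],"twist":0},{"claw":50,"linear":[0,0,0],"twist":0},{"claw":50,"linear":[0,0,0],"twist":0}]'
python3 -c "
from h import *
plan(500,265,290,103.5)
im,d,W=shot('wrist','w4')
for k in ['plate0','blade','rail']:
  for b in boxes_of('wrist',k):
    u,v=map(int,b['xy']);print(k,b,W[v,u])
shot('top','t4')
"
```

```text
clock: 14.2
tool_pos: [0.4994, 0.2662, 0.2878]
orientation: [-128.9, 89.8, -137.6]
force: [1.1, 0.0, 0.9]
opening: 0.0502
clock: 15.03
tool_pos: [0.4999, 0.2649, 0.2898]
orientation: [180.0, 90.0, -166.6]
force: [-0.5, 0.3, -0.2]
opening: 0.0498
t 15.03 tcp [499.9 264.9 289.8] jawyaw 103.46 F [-0.5  0.3 -0.2] op 49.8 j1 48 j6 -124
linear [-0.2  0.1  0.1] twist -0.0008 (or 3.141)
plate0 {'xy': [316.3, 255.3], 'confidence': 0.88} [0.52269596 0.26847287 0.13154655]
plate0 {'xy': [366.8, 262.8], 'confidence': 0.86} [0.53047384 0.31989705 0.09281373]
plate0 {'xy': [266.0, 260.8], 'confidence': 0.66} [0.54597919 0.22617558 0.10684189]
blade {'xy': [41.5, 87.3], 'confidence': 0.81} [ 0.44582945 -0.04008329  0.02551262]
rail {'xy': [42.2, 258.0], 'confidence': 0.83} [ 0.63164179 -0.02991932  0.02919553]
```

View pics/w4.png

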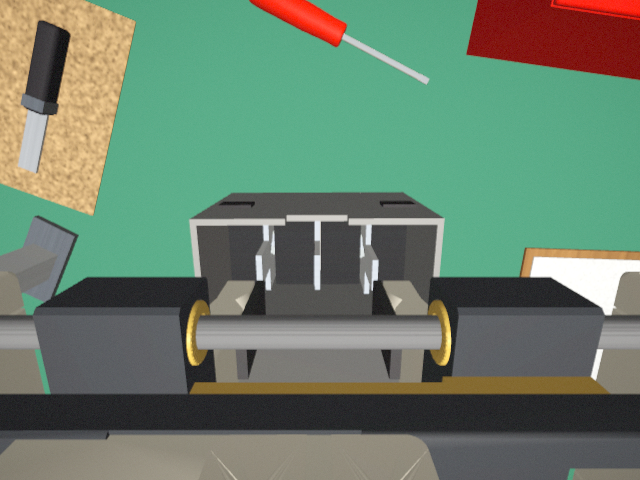

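```bash
python3 -c "
from h import *
c=cam('wrist')
a=ray(c,192.5,220,.148);b=ray(c,441.5,219.5,.148);print(a,b,np.linalg.norm(a-b))
d=(b-a)[:2];y=d/np.linalg.norm(d);print('yaw',np.degrees(np.arctan2(y[1],y[0]))-90)
x=np.array([y[1],-y[0]]);C=(a+b)[:2]/2+50*x;print('case',C)
W=cloud('wrist',np.load('wrist.npz')['d'],c)
im=np.load('wrist.npz')['im'].astype(int)
m=(W[...,2]>.122)&(W[...,2]<.138)
q=(W[...,:2]*1000-C); lx=q@x; ly=q@y
m&=(abs(lx)<40)&(abs(ly)<90)&(im.min(2)>150)
for k in (-50,0,50):
    s=m&(abs(ly-k)<12); print(k,s.sum(),'y',np.median(ly[s]),'x',lx[s].min(),lx[s].max(),np.median(lx[s]),'world',np.nanmedian(W[s],0)*1000)
"
```

```text
[512.20009419 166.4436512  148.        ] [466.13731295 356.46066786 148.        ] 195.52045018051678
yaw 13.626439492763964
case [537.76132304 273.2316898 ]
-50 148 y -50.23580802962883 x -16.148455322720235 6.269669641151062 -4.933046416369606 world [544.7473614  223.28928691 131.39730299]
0 166 y -0.1971427161027287 x -15.85364787239529 12.261464519757977 -3.1558180890722842 world [534.73342223 272.33880475 131.37723186]
50 150 y 48.89988321985924 x -11.037016251026648 16.18175604314735 -0.4709708092299877 world [525.63654091 321.07761988 131.12959692]
```

```bash
python3 -m pendant '[{"claw":24,"linear":[0,-17,13],"twist":0},{"claw":24,"linear":[0,-17,13],"twist":0},{"claw":24,"linear":[0,-16.8,12.9],"twist":0},{"claw":24,"linear":[30,0,0],"twist":0},{"claw":24,"linear":[30,0,0],"twist":0},{"claw":24,"linear":[30,0,0],"twist":0},{"claw":24,"linear":[30,0,0],"twist":0},{"claw":24,"linear":[0,0,0],"twist":0},{"claw":24,"linear":[0,0,0],"twist":0},{"claw":24,"linear":[0,0,0],"twist":0}]'
python3 -c "
from h import *
plan(549.6,224.6,115,103.6)
shot('wrist','w5')
cv2.imwrite('pics/w5c.png',cv2.imread('pics/w5.png')[150:400,150:500])"
```

```text
clock: 16.12
tool_pos: [0.5506, 0.2252, 0.1716]
orientation: [3.2, 89.9, 16.8]
force: [0.7, 1.0, 0.4]
opening: 0.024
t 16.12 tcp [550.6 225.2 171.6] jawyaw 103.54 F [0.7 1.  0.4] op 24.0 j1 41 j6 -118
linear [56.6 -0.3 -1.2] twist -0.0011 (or 3.141)
```

View pics/w5c.png

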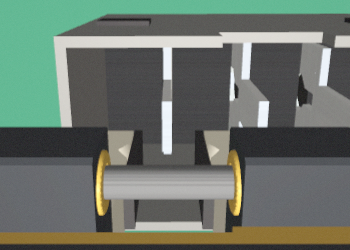

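```bash
python3 -m pendant '[{"claw":24,"linear":[20,0,-0.6],"twist":0},{"claw":24,"linear":[20,0,-0.6],"twist":0},{"claw":24,"linear":[16.6,0,0],"twist":0},{"claw":24,"linear":[0,0,0],"twist":0},{"claw":0,"linear":[0,0,0],"twist":0},{"claw":0,"linear":[0,0,0],"twist":0},{"claw":0,"linear":[0,0,0],"twist":0},{"claw":0,"linear":[0,0,0],"twist":0},{"claw":0,"linear":[0,0,0],"twist":0},{"claw":0,"linear":[0,0,0],"twist":0}]'
python3 -m pendant '[{"claw":0,"linear":[-10,0,0],"twist":0},{"claw":0,"linear":[-20,0,0],"twist":0},{"claw":0,"linear":[-25,0,0],"twist":0},{"claw":0,"linear":[-25,0,0],"twist":0},{"claw":0,"linear":[-25,0,0],"twist":0},{"claw":0,"linear":[-25,0,0],"twist":0},{"claw":0,"linear":[-25,0,0],"twist":0},{"claw":0,"linear":[-25,0,0],"twist":0},{"claw":0,"linear":[0,0,0],"twist":0},{"claw":0,"linear":[0,0,0],"twist":0}]'
python3 -c "
from h import *
plan(550,-130,295,164.4)"
```

```text
clock: 17.0
tool_pos: [0.5493, 0.2247, 0.115]
orientation: [10.7, 89.9, 24.3]
force: [-0.6, -0.9, 7.7]
opening: 0.0048
clock: 17.83
tool_pos: [0.5487, 0.2247, 0.2956]
orientation: [29.8, 89.8, 43.3]
force: [-0.3, -0.0, -2.0]
opening: 0.0051
t 17.83 tcp [548.7 224.7 295.6] jawyaw 103.51 F [-0.3 -0.  -2. ] op 5.1 j1 41 j6 -118
linear [-3.000e-01 -3.452e+02 -8.160e+01] twist -1.0628 (or 2.079)
```

```bash
python3 -m pendant '[{"claw":0,"linear":[0,-29.8,-7.6],"twist":0},{"claw":0,"linear":[0,-29.8,-7.6],"twist":0},{"claw":0,"linear":[0,-29.8,-7.6],"twist":0},{"claw":0,"linear":[0,-29.8,-7.6],"twist":0},{"claw":0,"linear":[0,-29.8,-7.6],"twist":0},{"claw":0,"linear":[0,-29.8,-7.6],"twist":0},{"claw":0,"linear":[0,-29.8,-7.6],"twist":0},{"claw":0,"linear":[0,-29.8,-7.6],"twist":0},{"claw":0,"linear":[0,-29.8,-7.6],"twist":0},{"claw":0,"linear":[0,-29.8,-7.6],"twist":0}]'
python3 -m pendant '[{"claw":0,"linear":[2,0,0],"twist":-0.118},{"claw":0,"linear":[3,0,0],"twist":-0.118},{"claw":0,"linear":[3,0,0],"twist":-0.118},{"claw":0,"linear":[3,0,0],"twist":-0.118},{"claw":0,"linear":[3,0,0],"twist":-0.118},{"claw":0,"linear":[3,0,0],"twist":-0.118},{"claw":0,"linear":[3,0,0],"twist":-0.118},{"claw":0,"linear":[3,0,0],"twist":-0.118},{"claw":0,"linear":[2,0,0],"twist":-0.118},{"claw":0,"linear":[0,0,0],"twist":0}]'
python3 -c "
from h import *
plan(544,-83,270,164.4)
im,d,W=shot('wrist','w6');shot('top','t6')
for k in ['screw0','rail','plate0']:
  for b in boxes_of('wrist',k):
    u,v=map(int,b['xy']);print(k,b,W[v,u])
"
```

```text
clock: 18.67
tool_pos: [0.5431, -0.0845, 0.2925]
orientation: [158.3, 89.9, 171.8]
force: [0.4, 0.6, -1.5]
opening: 0.005
clock: 19.5
tool_pos: [0.5432, -0.0831, 0.2669]
orientation: [102.6, 89.8, 177.3]
force: [-1.4, 0.2, -1.3]
opening: 0.0047
t 19.50 tcp [543.2 -83.1 266.9] jawyaw 164.66 F [-1.4  0.2 -1.3] op 4.7 j1 12 j6 -27
linear [-3.1 -0.8  0.3] twist 0.0045 (or -3.137)
screw0 {'xy': [196.5, 143.6], 'confidence': 0.74} [ 0.60438598 -0.17201658  0.1487908 ]
rail {'xy': [200.9, 144.7], 'confidence': 0.65} [ 0.60191346 -0.17066127  0.1490646 ]
plate0 {'xy': [318.2, 265.8], 'confidence': 0.9} [ 0.53898456 -0.09778599  0.24413634]
```

View pics/w6.png

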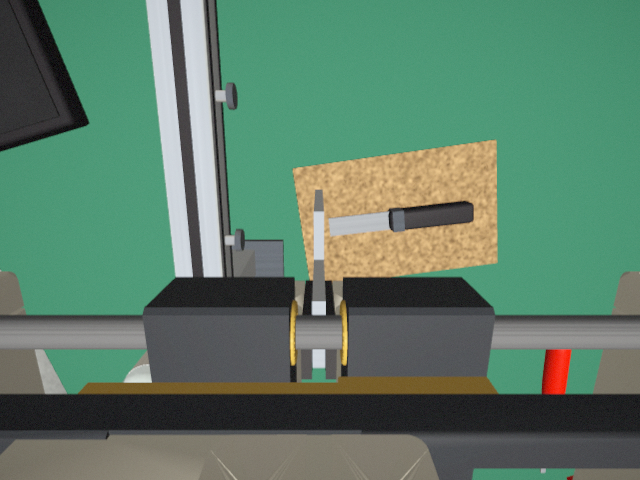

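```bash
python3 -c "
from h import *
c=cam('wrist');print(c[0]['fx'],-c[1].T@c[2])
im=np.load('wrist.npz')['im'];g=cv2.cvtColor(im,cv2.COLOR_RGB2GRAY)
for r in (20,60,130,170,200,270): print(r,g[r,190:236].tolist())
for q in [(236,239),(230,95)]: print(q,ray(c,*q,.130).round(1))
d=np.load('wrist.npz')['d'];W=cloud('wrist',d,c)
for q in [(236,239),(230,95),(200,150),(217,150)]: print(W[q[1],q[0]].round(4))
x0=190
cv2.imwrite('pics/w6c.png',cv2.resize(im[60:280,180:290,::-1],None,fx=2.7,fy=2.7,interpolation=2))
"
```

```text
366.4809075163558 [ 0.52413191 -0.15262245  0.40794197]
20 [211, 210, 209, 208, 208, 207, 208, 205, 207, 206, 206, 207, 206, 199, 158, 95, 77, 38, 25, 68, 101, 102, 101, 98, 97, 63, 28, 61, 123, 123, 126, 122, 122, 125, 125, 122, 125, 126, 124, 125, 124, 125, 122, 124, 123, 126]
60 [212, 214, 215, 213, 212, 213, 212, 210, 209, 209, 209, 208, 209, 208, 209, 207, 202, 148, 95, 72, 40, 34, 81, 101, 100, 102, 100, 91, 52, 43, 86, 126, 127, 127, 128, 125, 127, 127, 130, 124, 127, 126, 127, 129, 124, 129]
130 [95, 164, 213, 212, 214, 212, 215, 216, 217, 218, 217, 215, 214, 211, 212, 212, 212, 212, 211, 211, 212, 205, 150, 95, 74, 31, 54, 106, 106, 105, 103, 99, 77, 33, 75, 129, 127, 129, 127, 129, 128, 131, 129, 130, 129, 129]
170 [70, 72, 71, 64, 127, 213, 214, 212, 212, 213, 215, 218, 217, 214, 214, 212, 213, 211, 212, 213, 213, 212, 212, 213, 206, 135, 99, 70, 19, 60, 110, 104, 107, 105, 94, 54, 52, 109, 129, 129, 131, 131, 132, 131, 129, 132]
200 [67, 68, 71, 69, 71, 72, 91, 163, 212, 210, 210, 211, 214, 217, 217, 216, 214, 214, 212, 212, 212, 212, 211, 214, 213, 212, 207, 148, 102, 68, 25, 61, 107, 104, 104, 103, 88, 41, 62, 120, 128, 132, 131, 129, 127, 130]
270 [211, 203, 139, 66, 67, 68, 67, 64, 63, 65, 63, 63, 90, 165, 212, 213, 213, 213, 213, 216, 215, 215, 215, 215, 214, 214, 212, 213, 215, 216, 214, 209, 143, 95, 48, 31, 77, 104, 107, 103, 101, 66, 36, 82, 118, 117]
(236, 239) [607.  -97.2 130. ]
(230, 95) [ 576.2 -198.4  130. ]
[ 0.6041 -0.0991  0.1398]
[ 0.5742 -0.1966  0.1408]
[ 0.6039 -0.1675  0.1499]
[ 0.5945 -0.1646  0.1433]
```

View pics/w6c.png

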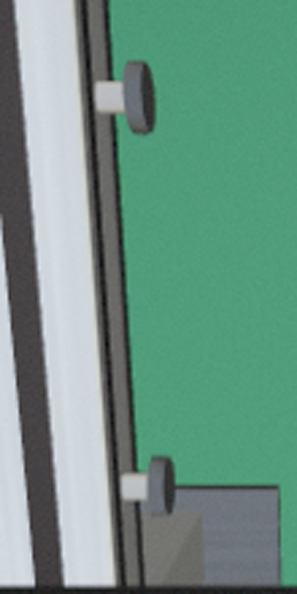

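```bash
python3 -c "
from h import *
c=cam('wrist')
E=np.array([ray(c,u,r,.148) for r,u in [(20,203.7),(60,206.8),(130,211.8),(170,214.8),(200,217),(270,221.8)]])[:,:2]
vx,vy,x0,y0=cv2.fitLine(np.float32(E),cv2.DIST_L2,0,.01,.01).ravel()
y=np.array([vx,vy])*np.sign(vy); x=np.array([y[1],-y[0]]); p=np.array([x0,y0])
print('rail yaw',np.degrees(np.arctan2(y[1],y[0]))-90,'resid',((E-p)@x).round(2))
for q in [(228,240.4),(220.5,95.9)]:
    s=ray(c,*q,.134)[:2]; print('screw',q,s, 'x from face',(s-p)@x)
    ax=p+y*((s-p)@y)-4*x; print('neck point',ax.round(1))
o,Rm,j=st()
im=np.load('wrist.npz')['im'];g=cv2.cvtColor(im,cv2.COLOR_RGB2GRAY)
for r in (195,205,225,240,255,275): print(r,g[r,305:333].tolist())
for r,u in ((195,319),(240,319)): print((ray(c,u,r,.235)-o['tool_pos']*1000)@Rm)
"
```

```text
rail yaw -15.930511 resid [ 0.09 -0.04  0.   -0.07 -0.09  0.1 ]
screw (228, 240.4) [612.17630585 -98.60975935] x from face -2.4685545143253913
neck point [610.7 -98.2]
screw (220.5, 95.9) [ 582.03060293 -198.98606004] x from face -3.9061146172023604
neck point [ 581.9 -199. ]
t 19.75 tcp [544.1 -83.1 268.2] jawyaw 164.20 F [ 0.6 -0.2 -1.5] op 4.9 j1 12 j6 -28
195 [180, 180, 175, 173, 174, 174, 173, 172, 177, 174, 114, 119, 115, 116, 118, 116, 118, 132, 175, 182, 181, 176, 176, 174, 167, 162, 163, 176]
205 [175, 170, 159, 157, 164, 167, 169, 176, 175, 129, 119, 118, 114, 117, 117, 115, 118, 118, 140, 171, 173, 175, 172, 170, 170, 166, 170, 175]
225 [165, 162, 168, 166, 162, 162, 165, 169, 183, 213, 213, 214, 213, 214, 213, 214, 214, 215, 209, 183, 176, 171, 172, 178, 183, 191, 193, 192]
240 [172, 173, 172, 172, 170, 176, 180, 177, 180, 214, 214, 213, 212, 213, 213, 213, 214, 213, 209, 182, 180, 183, 179, 172, 161, 151, 152, 162]
255 [150, 183, 190, 191, 185, 181, 175, 169, 178, 212, 213, 213, 213, 214, 214, 212, 214, 213, 209, 185, 181, 184, 181, 177, 166, 156, 163, 170]
275 [130, 133, 131, 150, 188, 174, 164, 156, 124, 116, 117, 115, 118, 117, 116, 116, 116, 118, 121, 145, 176, 175, 175, 176, 177, 171, 165, 167]
[ 33.23754524   0.58837792 -46.66625487]
[ 33.23694339   0.60431574 -24.56917787]
```

```bash
python3 -m pendant '[{"claw":0,"linear":[22.5,0,1.9],"twist":0},{"claw":0,"linear":[22.5,0,1.8],"twist":0},{"claw":0,"linear":[22.5,0,0],"twist":0},{"claw":0,"linear":[0,-12,0],"twist":0},{"claw":0,"linear":[0,-12,0],"twist":0},{"claw":0,"linear":[0,-12,0],"twist":0},{"claw":0,"linear":[0,-10,0],"twist":0},{"claw":0,"linear":[0,0,0],"twist":0},{"claw":0,"linear":[0,0,0],"twist":0},{"claw":0,"linear":[0,0,0],"twist":0}]'
python3 -c "
from h import *
plan(590.5,-92.4,200,164.1)
im,d,W=shot('wrist','w7')
cv2.imwrite('pics/w7c.png',cv2.resize(im[60:400,180:460,::-1],None,fx=2,fy=2,interpolation=2)[:600])
for i in range(6): snapshot('wrist'); st()
"
```

```text
clock: 20.58
tool_pos: [0.589, -0.0919, 0.2006]
orientation: [91.4, 90.0, 165.7]
force: [-0.3, -0.1, -0.1]
opening: 0.0049
t 20.58 tcp [589.  -91.9 200.6] jawyaw 164.31 F [-0.3 -0.1 -0.1] op 4.9 j1 10 j6 -26
linear [ 0.6 -1.6 -0. ] twist 0.0037 (or -3.138)
t 20.68 tcp [588.9 -91.9 200.9] jawyaw 164.34 F [-0.2 -0.3 -1.7] op 4.8 j1 10 j6 -26
t 20.73 tcp [589.  -91.9 201. ] jawyaw 164.35 F [-0.5 -0.7 -0.4] op 5.3 j1 10 j6 -26
t 20.78 tcp [589.1 -91.8 201.1] jawyaw 164.36 F [ 0.   0.3 -0.7] op 5.0 j1 10 j6 -26
t 20.83 tcp [589.2 -91.8 201.1] jawyaw 164.36 F [-0.4 -0.8 -1.6] op 4.6 j1 10 j6 -26
t 20.88 tcp [589.2 -91.9 201.1] jawyaw 164.36 F [-0.9 -0.4 -1.8] op 4.7 j1 10 j6 -26
t 20.93 tcp [589.3 -91.9 201. ] jawyaw 164.36 F [-0.2  0.1 -1.2] op 4.6 j1 10 j6 -26
```

View pics/w7c.png

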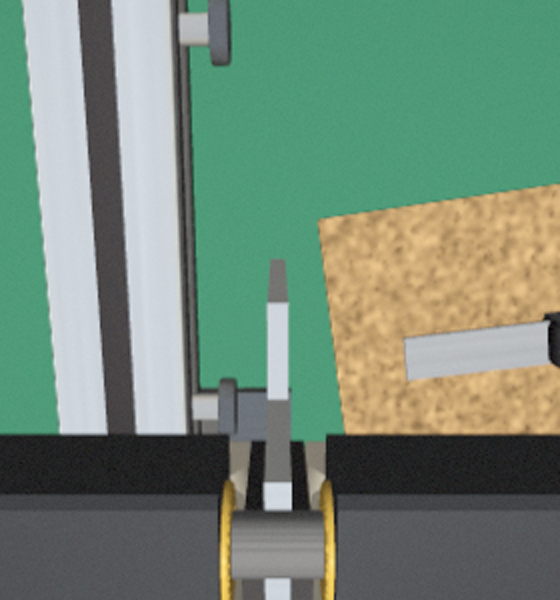

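```bash
cat >> h.py <<'E'
def railfit(im,c,u0,u1,rows,neck=None):
    g=cv2.cvtColor(im,cv2.COLOR_RGB2GRAY).astype(float); E=[]
    for r in rows:
        s=g[r,u0:u1]; k=np.nonzero((s[:-1]>=150)&(s[1:]<150))[0]
        if len(k): k=k[-1]; E.append(ray(c,u0+k+(s[k]-150)/(s[k]-s[k+1]),r,.148)[:2])
    E=np.array(E); vx,vy,x0,y0=cv2.fitLine(np.float32(E),cv2.DIST_HUBER,0,.01,.01).ravel()
    y=np.array([vx,vy])*np.sign(vy); x=np.array([y[1],-y[0]]); p=np.array([x0,y0])
    print('rail yaw %.2f'%(np.degrees(np.arctan2(y[1],y[0]))-90),'resid',((E-p)@x).round(1).tolist())
    o,Rm,j=st(); T=o['tool_pos'][:2]*1000
    print('TCP to face (rail x): %.2f'%((p-T)@x))
    if neck: s=ray(c,*neck,.134)[:2]; print('along rail y, screw - TCP: %.2f'%((s-T)@y), 'neckpt',(p+y*((s-p)@y)-4*x).round(1))
E
python3 -c "
from h import *
z=np.load('wrist.npz');im=z['im'];c=cam('wrist')
railfit(im,c,240,279,list(range(70,240,20)),(283.5,263.5))
g=cv2.cvtColor(im,cv2.COLOR_RGB2GRAY)
o,Rm,j=st(0)
for r in (220,235,250): 
    s=g[r,305:335].astype(int); k=np.nonzero(s>195)[0]; u=305+(k[0]+k[-1])/2; print(r,u,(ray(c,u,r,o['tool_pos'][2]-.032)-o['tool_pos']*1000)@Rm)
"
```

```text
rail yaw -15.48 resid [0.0, -0.0, -0.0, -0.0, 0.0, -0.0, -0.0, 0.0, -0.0]
t 20.93 tcp [589.3 -91.9 201. ] jawyaw 164.36 F [-0.2  0.1 -1.2] op 4.6 j1 10 j6 -26
TCP to face (rail x): 25.33
along rail y, screw - TCP: -0.74 neckpt [609.6 -98.3]
220 318.5 [ 31.99418153   0.3229039  -34.82030379]
235 318.5 [ 31.9954028    0.32530627 -27.39633529]
250 318.5 [ 31.99665216   0.3277639  -19.80160218]
```

```bash
python3 -m pendant '[{"claw":0,"linear":[0.5,0,-0.7],"twist":0},{"claw":0,"linear":[0,-5,0],"twist":0},{"claw":0,"linear":[0,-5,0],"twist":0},{"claw":0,"linear":[0,-4,0],"twist":0},{"claw":0,"linear":[0,-4,0],"twist":0},{"claw":0,"linear":[0,-3.3,0],"twist":0},{"claw":0,"linear":[0,0,0],"twist":0},{"claw":0,"linear":[0,0,0],"twist":0},{"claw":0,"linear":[0,0,0],"twist":0},{"claw":0,"linear":[0,0,0],"twist":0}]'
python3 -c "
from h import *
im,d,W=shot('wrist','w8');c=cam('wrist')
railfit(im,c,255,305,list(range(70,210,20)))
cv2.imwrite('pics/w8c.png',cv2.resize(im[100:320,230:420,::-1],None,fx=2.7,fy=2.7,interpolation=2))
"
```

```text
clock: 21.77
tool_pos: [0.6096, -0.0984, 0.2002]
orientation: [79.8, 90.0, 154.2]
force: [-0.1, -0.2, -0.6]
opening: 0.0049
rail yaw -15.60 resid [-0.0, -0.0, 0.0, 0.0, -0.0, -0.0, 0.0]
t 21.82 tcp [609.6 -98.4 200.3] jawyaw 164.36 F [-0.3  0.2 -1.7] op 4.6 j1 9 j6 -25
TCP to face (rail x): 25.75
```

View pics/w8c.png

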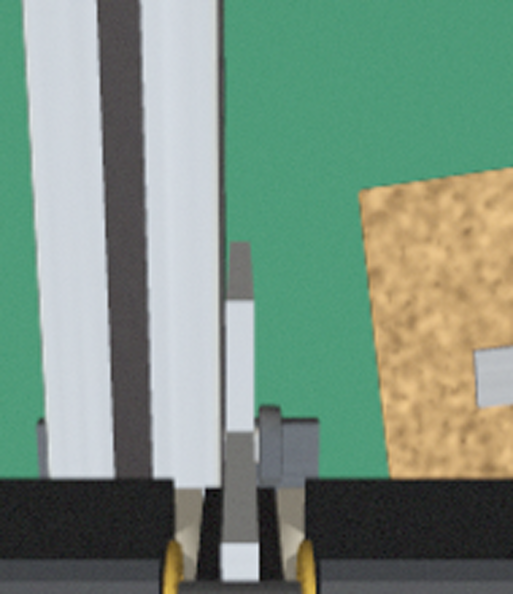

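```bash
python3 -m pendant '[{"claw":0,"linear":[5,0,0],"twist":0},{"claw":0,"linear":[5,0,0],"twist":0},{"claw":0,"linear":[5,0,0],"twist":0},{"claw":0,"linear":[5,0,0],"twist":0},{"claw":0,"linear":[4,0,0],"twist":0},{"claw":0,"linear":[2.5,0,0],"twist":0},{"claw":0,"linear":[0,0,0],"twist":0},{"claw":0,"linear":[0,0,0],"twist":0},{"claw":0,"linear":[0,0,0],"twist":0},{"claw":0,"linear":[0,0,0],"twist":0}]'
python3 -c "
from h import *
st()"
```

```text
clock: 22.65
tool_pos: [0.6095, -0.0984, 0.1738]
orientation: [112.2, 90.0, -173.5]
force: [-1.8, 0.7, 2.5]
opening: 0.0048
t 22.65 tcp [609.5 -98.4 173.8] jawyaw 164.36 F [-1.8  0.7  2.5] op 4.8 j1 9 j6 -25
```

```bash
python3 -m pendant '[{"claw":12,"linear":[0,0,0],"twist":0},{"claw":20,"linear":[0,0,0],"twist":0},{"claw":24,"linear":[0,0,0],"twist":0},{"claw":24,"linear":[0,0,0],"twist":0},{"claw":24,"linear":[-10,0,0],"twist":0},{"claw":24,"linear":[-20,0,0],"twist":0},{"claw":24,"linear":[-30,0,0],"twist":0},{"claw":24,"linear":[-30,0,0],"twist":0},{"claw":24,"linear":[-25,0,0],"twist":0},{"claw":24,"linear":[0,0,0],"twist":0}]'
python3 -c "
from h import *
plan(537.8,273.2,290,103.6)
im,d,W=shot('wrist','w9')
cv2.imwrite('pics/w9c.png',im[0:320,130:500,::-1])"
```

```text
clock: 23.48
tool_pos: [0.6122, -0.0988, 0.296]
orientation: [-78.9, 89.4, -4.5]
force: [1.8, 0.5, 1.6]
opening: 0.0239
t 23.48 tcp [612.2 -98.8 296. ] jawyaw 164.40 F [1.8 0.5 1.6] op 23.9 j1 9 j6 -25
linear [  5.  171.7 338.3] twist 1.0611 (or -2.080)
```

View pics/w9c.png

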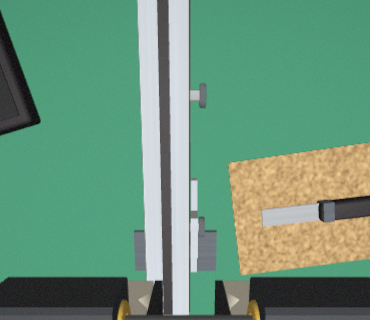

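```bash
python3 -m pendant '[{"claw":24,"linear":[0.5,17.2,33.8],"twist":0},{"claw":24,"linear":[0.5,17.2,33.8],"twist":0},{"claw":24,"linear":[0.5,17.2,33.8],"twist":0},{"claw":24,"linear":[0.5,17.2,33.8],"twist":0},{"claw":24,"linear":[0.5,17.2,33.8],"twist":0},{"claw":24,"linear":[0.5,17.2,33.8],"twist":0},{"claw":24,"linear":[0.5,17.2,33.8],"twist":0},{"claw":24,"linear":[0.5,17.2,33.8],"twist":0},{"claw":24,"linear":[0.5,17.1,33.8],"twist":0},{"claw":24,"linear":[0.5,17,33.8],"twist":0}]'
python3 -m pendant '[{"claw":24,"linear":[0,0,0],"twist":0.118},{"claw":24,"linear":[0,0,0],"twist":0.118},{"claw":24,"linear":[0,0,0],"twist":0.118},{"claw":24,"linear":[0,0,0],"twist":0.118},{"claw":24,"linear":[0,0,0],"twist":0.118},{"claw":24,"linear":[0,0,0],"twist":0.118},{"claw":24,"linear":[0,0,0],"twist":0.118},{"claw":24,"linear":[0,0,0],"twist":0.118},{"claw":24,"linear":[0,0,0],"twist":0.117},{"claw":24,"linear":[0,0,0],"twist":0}]'
python3 -c "
from h import *
plan(537.8,273.2,115,103.6)"
```

```text
clock: 24.37
tool_pos: [0.5346, 0.275, 0.2837]
orientation: [125.1, 90.0, -160.5]
force: [1.1, -0.4, -0.2]
opening: 0.0239
clock: 25.2
tool_pos: [0.5353, 0.2733, 0.2835]
orientation: [-159.8, 90.0, -146.5]
force: [0.2, -0.4, -0.4]
opening: 0.0238
t 25.20 tcp [535.3 273.3 283.5] jawyaw 103.26 F [ 0.2 -0.4 -0.4] op 23.8 j1 46 j6 -122
linear [168.5  -0.6   2.5] twist -0.006 (or 3.136)
```

```bash
python3 -m pendant '[{"claw":24,"linear":[30,-0.6,2.5],"twist":-0.005},{"claw":24,"linear":[35,0,0],"twist":0},{"claw":24,"linear":[35,0,0],"twist":0},{"claw":24,"linear":[35,0,0],"twist":0},{"claw":24,"linear":[20,0,0],"twist":0},{"claw":24,"linear":[13.5,0,0],"twist":0},{"claw":24,"linear":[0,0,0],"twist":0},{"claw":24,"linear":[0,0,0],"twist":0},{"claw":0,"linear":[0,0,0],"twist":0},{"claw":0,"linear":[0,0,0],"twist":0}]'
python3 -m pendant '[{"claw":0,"linear":[0,0,0],"twist":0},{"claw":0,"linear":[0,0,0],"twist":0},{"claw":0,"linear":[0,0,0],"twist":0},{"claw":0,"linear":[-15,0,0],"twist":0},{"claw":0,"linear":[-25,0,0],"twist":0},{"claw":0,"linear":[-30,0,0],"twist":0},{"claw":0,"linear":[-35,0,0],"twist":0},{"claw":0,"linear":[-35,0,0],"twist":0},{"claw":0,"linear":[-35,0,0],"twist":0},{"claw":0,"linear":[0,0,0],"twist":0}]'
python3 -c "
from h import *
plan(561,-193,270,164.5)"
```

```text
clock: 26.03
tool_pos: [0.5388, 0.274, 0.1168]
orientation: [26.0, 89.9, 39.9]
force: [-0.3, 0.0, 0.2]
opening: 0.0155
clock: 26.87
tool_pos: [0.5407, 0.2747, 0.2986]
orientation: [18.7, 89.3, 32.6]
force: [0.8, 1.3, 0.2]
opening: 0.0046
t 26.87 tcp [540.7 274.7 298.6] jawyaw 103.91 F [0.8 1.3 0.2] op 4.6 j1 45 j6 -122
linear [  25.8 -458.9  -93. ] twist -1.0575 (or 2.084)
```

```bash
python3 -m pendant '[{"claw":0,"linear":[0,-37.1,-9.8],"twist":0},{"claw":0,"linear":[0,-37.1,-9.8],"twist":0},{"claw":0,"linear":[0,-37.1,-9.8],"twist":0},{"claw":0,"linear":[0,-37.1,-9.8],"twist":0},{"claw":0,"linear":[0,-37.1,-9.8],"twist":0},{"claw":0,"linear":[0,-37.1,-9.8],"twist":0},{"claw":0,"linear":[0,-37.1,-9.8],"twist":0},{"claw":0,"linear":[0,-37.1,-9.8],"twist":0},{"claw":0,"linear":[0,-37.1,-9.8],"twist":0},{"claw":0,"linear":[0,-37.1,-9.8],"twist":0}]'
python3 -m pendant '[{"claw":0,"linear":[0,-37.1,-9.8],"twist":0},{"claw":0,"linear":[0,-37.1,-9.8],"twist":0},{"claw":0,"linear":[0,0,0],"twist":-0.118},{"claw":0,"linear":[0,0,0],"twist":-0.118},{"claw":0,"linear":[0,0,0],"twist":-0.118},{"claw":0,"linear":[0,0,0],"twist":-0.118},{"claw":0,"linear":[0,0,0],"twist":-0.118},{"claw":0,"linear":[0,0,0],"twist":-0.118},{"claw":0,"linear":[0,0,0],"twist":-0.118},{"claw":0,"linear":[0,0,0],"twist":-0.118}]'
python3 -c "
from h import *
snapshot('wrist');plan(533,-186,200,164.5)"
```

```text
clock: 27.7
tool_pos: [0.5312, -0.112, 0.2904]
orientation: [19.1, 90.0, 32.9]
force: [1.6, 0.6, -0.7]
opening: 0.0048
clock: 28.53
tool_pos: [0.5303, -0.1869, 0.29]
orientation: [51.3, 90.0, 119.6]
force: [-0.3, 0.7, -1.1]
opening: 0.0049
t 28.58 tcp [ 530.3 -186.9  290. ] jawyaw 158.77 F [ 0.2  0.5 -0.7] op 5.0 j1 1 j6 -22
linear [90.  -2.2  1.8] twist -0.1 (or 3.042)
```

```bash
python3 -m pendant '[{"claw":0,"linear":[25,0,0],"twist":-0.1},{"claw":0,"linear":[25,0,0],"twist":0},{"claw":0,"linear":[25,0,0],"twist":0},{"claw":0,"linear":[15,0,0],"twist":0},{"claw":0,"linear":[0,-12,1.5],"twist":0},{"claw":0,"linear":[0,-12,0],"twist":0},{"claw":0,"linear":[0,-7.6,0],"twist":0},{"claw":0,"linear":[0,0,0],"twist":0},{"claw":0,"linear":[0,0,0],"twist":0},{"claw":0,"linear":[0,0,0],"twist":0}]'
python3 -c "
from h import *
snapshot('wrist');snapshot('wrist');snapshot('wrist')
im,d,W=shot('wrist','w10');c=cam('wrist')
plan(581.4,-199.5,200,164.5)
railfit(im,c,240,279,list(range(70,240,20)))
g=cv2.cvtColor(im,cv2.COLOR_RGB2GRAY)
# neck: bright pixels between face and head, rows 240-285
for r in range(250,279,2): print(r,g[r,270:300].tolist())
for r in (225,240):
    s=g[r,305:335].astype(int); k=np.nonzero(s>195)[0]; print(305+(k[0]+k[-1])/2)
"
```

```text
clock: 29.42
tool_pos: [0.5608, -0.1944, 0.2002]
orientation: [54.1, 90.0, 127.8]
force: [0.1, 0.0, -0.9]
opening: 0.0048
t 29.62 tcp [ 561.  -194.3  200.6] jawyaw 163.66 F [ 0.3  0.8 -0.6] op 5.1 j1 -0 j6 -16
linear [  0.6 -21.1   0.8] twist -0.0147 (or 3.127)
rail yaw -15.54 resid [0.0, 0.0, 0.0, -0.0, -0.0, -0.0, -0.0, 0.0, 0.0]
t 29.62 tcp [ 561.  -194.3  200.6] jawyaw 163.66 F [ 0.3  0.8 -0.6] op 5.1 j1 -0 j6 -16
TCP to face (rail x): 24.80
250 [214, 208, 176, 102, 73, 49, 78, 105, 95, 74, 78, 130, 128, 129, 133, 131, 130, 130, 134, 131, 132, 129, 114, 114, 116, 115, 115, 116, 124, 132]
252 [213, 210, 187, 107, 77, 50, 74, 106, 95, 66, 69, 131, 128, 132, 132, 129, 132, 129, 130, 129, 110, 75, 71, 71, 69, 68, 67, 62, 78, 123]
254 [213, 210, 194, 118, 80, 49, 63, 109, 99, 72, 68, 131, 132, 132, 132, 131, 131, 131, 130, 127, 100, 92, 93, 94, 91, 88, 86, 79, 70, 100]
256 [213, 211, 198, 124, 87, 52, 63, 108, 100, 71, 72, 130, 133, 129, 130, 131, 132, 131, 132, 127, 110, 108, 107, 104, 105, 103, 97, 92, 63, 88]
258 [213, 211, 202, 136, 84, 57, 59, 107, 101, 76, 61, 98, 121, 121, 123,
[... 853 characters left out ...]
64, 64, 135, 188, 188, 188, 189, 186, 187, 186, 189, 188, 190, 190, 180, 107, 115, 114, 112, 114, 113, 113, 108, 69, 81]
272 [214, 213, 209, 188, 103, 77, 59, 101, 137, 133, 121, 120, 151, 152, 152, 152, 153, 149, 152, 143, 109, 111, 113, 115, 111, 111, 111, 106, 67, 80]
274 [215, 213, 210, 193, 115, 76, 52, 76, 106, 98, 66, 69, 131, 132, 132, 132, 132, 132, 129, 126, 108, 110, 113, 114, 115, 110, 112, 108, 79, 87]
276 [186, 185, 184, 172, 103, 69, 39, 54, 91, 90, 59, 56, 113, 113, 112, 110, 112, 112, 112, 110, 99, 94, 96, 95, 103, 113, 112, 106, 83, 88]
278 [33, 32, 34, 35, 36, 32, 32, 29, 35, 32, 38, 33, 32, 34, 34, 31, 33, 34, 33, 31, 33, 30, 31, 32, 59, 105, 103, 99, 86, 104]
318.5
318.5
```

```bash
python3 -m pendant '[{"claw":0,"linear":[0.5,0,0.8],"twist":-0.012},{"claw":0,"linear":[0,-5,0],"twist":0},{"claw":0,"linear":[0,-5,0],"twist":0},{"claw":0,"linear":[0,-4,0],"twist":0},{"claw":0,"linear":[0,-4,0],"twist":0},{"claw":0,"linear":[0,-3,0],"twist":0},{"claw":0,"linear":[0,0,0],"twist":0},{"claw":0,"linear":[0,0,0],"twist":0},{"claw":0,"linear":[0,0,0],"twist":0},{"claw":0,"linear":[0,0,0],"twist":0}]'
python3 -c "
from h import *
im,d,W=shot('wrist','w11');c=cam('wrist')
plan(581.4,-199.5,200,164.5)
for r in (150,200,240,260,270): print(r,cv2.cvtColor(im,cv2.COLOR_RGB2GRAY)[r,295:345].tolist())
"
```

```text
clock: 30.45
tool_pos: [0.5816, -0.1993, 0.1997]
orientation: [85.8, 90.0, 160.1]
force: [0.5, 1.2, -0.5]
opening: 0.0047
t 30.50 tcp [ 581.6 -199.3  199.8] jawyaw 164.36 F [ 0.6  0.8 -1.2] op 5.0 j1 -1 j6 -15
linear [-0.2  0.1 -0.2] twist -0.0025 (or 3.139)
150 [220, 219, 218, 218, 218, 217, 217, 215, 215, 217, 217, 218, 217, 215, 213, 192, 95, 84, 96, 132, 132, 131, 130, 131, 132, 129, 130, 131, 131, 132, 130, 130, 132, 130, 130, 130, 131, 131, 131, 132, 128, 132, 133, 131, 131, 131, 130, 129, 130, 131]
200 [221, 219, 219, 219, 218, 217, 218, 216, 215, 215, 215, 217, 216, 217, 214, 205, 129, 77, 74, 123, 118, 121, 120, 119, 117, 118, 117, 117, 120, 132, 128, 130, 131, 132, 131, 130, 133, 131, 130, 132, 131, 132, 131, 130, 133, 132, 131, 132, 132, 131]
240 [222, 220, 220, 217, 217, 217, 216, 216, 216, 216, 216, 214, 214, 215, 215, 207, 159, 83, 134, 215, 215, 215, 214, 214, 215, 214, 216, 215, 206, 151, 133, 131, 131, 135, 132, 132, 129, 133, 132, 135, 129, 129, 132, 130, 133, 130, 132, 132, 132, 131]
260 [222, 220, 219, 218, 218, 217, 215, 215, 215, 217, 216, 215, 216, 214, 214, 208, 171, 79, 97, 116, 117, 118, 117, 119, 115, 118, 118, 117, 130, 171, 176, 114, 114, 112, 108, 111, 112, 113, 112, 114, 132, 129, 132, 133, 130, 131, 130, 131, 133, 132]
270 [221, 221, 219, 218, 218, 217, 216, 216, 216, 215, 216, 217, 215, 215, 214, 209, 183, 88, 100, 116, 117, 118, 116, 117, 116, 114, 116, 116, 119, 141, 165, 102, 112, 113, 113, 114, 113, 113, 111, 115, 132, 130, 130, 131, 132, 131, 134, 134, 133, 130]
```

```bash
python3 -m pendant '[{"claw":0,"linear":[5,0,0],"twist":0},{"claw":0,"linear":[5,0,0],"twist":0},{"claw":0,"linear":[5,0,0],"twist":0},{"claw":0,"linear":[5,0,0],"twist":0},{"claw":0,"linear":[4,0,0],"twist":0},{"claw":0,"linear":[2.5,0,0],"twist":0},{"claw":0,"linear":[0,0,0],"twist":0},{"claw":0,"linear":[0,0,0],"twist":0},{"claw":0,"linear":[0,0,0],"twist":0},{"claw":0,"linear":[0,0,0],"twist":0}]'
python3 -c "
from h import *
st()"
```

```text
clock: 31.33
tool_pos: [0.582, -0.1991, 0.1748]
orientation: [-84.3, 89.9, -9.9]
force: [-4.5, 5.4, 11.9]
opening: 0.0048
t 31.33 tcp [ 582.  -199.1  174.8] jawyaw 164.40 F [-4.5  5.4 11.9] op 4.8 j1 -1 j6 -15
```

```bash
python3 -m pendant '[{"claw":12,"linear":[0,0,0],"twist":0},{"claw":20,"linear":[0,0,0],"twist":0},{"claw":24,"linear":[0,0,0],"twist":0},{"claw":24,"linear":[0,0,0],"twist":0},{"claw":24,"linear":[-10,0,0],"twist":0},{"claw":24,"linear":[-20,0,0],"twist":0},{"claw":24,"linear":[-30,0,0],"twist":0},{"claw":24,"linear":[-30,0,0],"twist":0},{"claw":24,"linear":[-25,0,0],"twist":0},{"claw":24,"linear":[0,0,0],"twist":0}]'
python3 -c "
from h import *
im,d,W=shot('scene','s12')
plan(526,321.8,290,103.6)
y=np.array([.267,.9636]);x=np.array([.9636,-.267]);C=np.array([609.6,-98.3])
q=W[...,:2]*1000-C; lx=q@x; ly=q@y
m=(abs(lx)<12)&(W[...,2]>.165)&(W[...,2]<.215)
for k in (0,-105): s=m&(abs(ly-k)<30); print(k,s.sum(),np.percentile(W[s][:,2]*1000,[5,50,90,98]),np.percentile(lx[s],[5,50,95]),np.percentile(ly[s],[5,50,95]))
"
```

```text
clock: 32.17
tool_pos: [0.5839, -0.2003, 0.2952]
orientation: [-89.5, 89.5, -15.1]
force: [1.2, 0.6, 1.3]
opening: 0.0241
t 32.22 tcp [ 583.1 -199.8  292.4] jawyaw 164.37 F [ 0.7  0.2 -0.5] op 24.1 j1 -1 j6 -15
linear [  1.5 195.6 486.9] twist 1.0606 (or -2.081)
0 73 [167.94540826 180.84881822 190.46610056 192.05086924] [-1.88075837  1.983319    3.71455212] [-17.88744214  -3.57342607   8.87717413]
-105 68 [169.05191283 182.13160412 190.99133703 193.0536074 ] [-2.02665696  2.54353586  4.69494729] [-123.01243106 -108.53607642  -95.88138119]
```

```bash
python3 -m pendant '[{"claw":24,"linear":[0,14,34.8],"twist":0},{"claw":24,"linear":[0,14,34.8],"twist":0},{"claw":24,"linear":[0,14,34.8],"twist":0},{"claw":24,"linear":[0,14,34.8],"twist":0},{"claw":24,"linear":[0,14,34.8],"twist":0},{"claw":24,"linear":[0,14,34.8],"twist":0},{"claw":24,"linear":[0,14,34.8],"twist":0},{"claw":24,"linear":[0,14,34.8],"twist":0},{"claw":24,"linear":[0,14,34.8],"twist":0},{"claw":24,"linear":[0,14,34.8],"twist":0}]'
python3 -m pendant '[{"claw":24,"linear":[0,14,34.8],"twist":0},{"claw":24,"linear":[0,14,34.8],"twist":0},{"claw":24,"linear":[0,14,34.8],"twist":0},{"claw":24,"linear":[0,14,34.8],"twist":0},{"claw":24,"linear":[0,0,0],"twist":0.118},{"claw":24,"linear":[0,0,0],"twist":0.118},{"claw":24,"linear":[0,0,0],"twist":0.118},{"claw":24,"linear":[0,0,0],"twist":0.118},{"claw":24,"linear":[0,0,0],"twist":0.118},{"claw":24,"linear":[0,0,0],"twist":0.118}]'
python3 -m pendant '[{"claw":24,"linear":[0,0,0],"twist":0.118},{"claw":24,"linear":[0,0,0],"twist":0.118},{"claw":24,"linear":[0,0,0],"twist":0.116},{"claw":24,"linear":[0,0,0],"twist":0},{"claw":24,"linear":[0,0,0],"twist":0},{"claw":24,"linear":[0,0,0],"twist":0},{"claw":24,"linear":[0,0,0],"twist":0},{"claw":24,"linear":[0,0,0],"twist":0},{"claw":24,"linear":[0,0,0],"twist":0},{"claw":24,"linear":[0,0,0],"twist":0}]'
python3 -c "
from h import *
plan(526,321.8,115,103.6)"
```

```text
clock: 33.05
tool_pos: [0.5399, 0.1751, 0.2881]
orientation: [138.2, 90.0, -147.4]
force: [0.7, -0.4, -0.8]
opening: 0.0242
clock: 33.88
tool_pos: [0.5241, 0.3225, 0.2877]
orientation: [-168.7, 89.9, -135.2]
force: [-0.0, 0.0, -0.6]
opening: 0.0243
clock: 34.72
tool_pos: [0.5243, 0.3226, 0.2883]
orientation: [149.4, 90.0, 163.1]
force: [-0.2, -0.2, -0.7]
opening: 0.0237
t 34.72 tcp [524.3 322.6 288.3] jawyaw 103.66 F [-0.2 -0.2 -0.7] op 23.7 j1 50 j6 -126
linear [173.3  -1.2   1.4] twist 0.0011 (or -3.140)
```

```bash
python3 -m pendant '[{"claw":24,"linear":[30,-1.2,1.4],"twist":0},{"claw":24,"linear":[35,0,0],"twist":0},{"claw":24,"linear":[35,0,0],"twist":0},{"claw":24,"linear":[35,0,0],"twist":0},{"claw":24,"linear":[20,0,0],"twist":0},{"claw":24,"linear":[18.3,0,0],"twist":0},{"claw":24,"linear":[0,0,0],"twist":0},{"claw":24,"linear":[0,0,0],"twist":0},{"claw":0,"linear":[0,0,0],"twist":0},{"claw":0,"linear":[0,0,0],"twist":0}]'
python3 -m pendant '[{"claw":0,"linear":[0,0,0],"twist":0},{"claw":0,"linear":[0,0,0],"twist":0},{"claw":0,"linear":[0,0,0],"twist":0},{"claw":0,"linear":[-15,0,0],"twist":0},{"claw":0,"linear":[-25,0,0],"twist":0},{"claw":0,"linear":[-30,0,0],"twist":0},{"claw":0,"linear":[-35,0,0],"twist":0},{"claw":0,"linear":[-35,0,0],"twist":0},{"claw":0,"linear":[-35,0,0],"twist":0},{"claw":0,"linear":[0,0,0],"twist":0}]'
python3 -c "
from h import *
snapshot('wrist');snapshot('wrist');snapshot('wrist')
plan(504,-287,290,164.5)"
```

```text
clock: 35.55
tool_pos: [0.5268, 0.3226, 0.1168]
orientation: [29.2, 89.8, 42.8]
force: [-0.7, -0.5, 0.0]
opening: 0.0156
clock: 36.38
tool_pos: [0.5284, 0.3233, 0.2984]
orientation: [23.4, 89.3, 37.1]
force: [1.4, 0.7, -0.2]
opening: 0.0048
t 36.53 tcp [525.5 321.7 289.8] jawyaw 103.61 F [-0.4  0.  -3. ] op 4.7 j1 50 j6 -126
linear [  -0.7 -586.6 -164.2] twist -1.0627 (or 2.079)
```

```bash
python3 -m pendant '[{"claw":0,"linear":[0,-36.7,-10.2],"twist":0},{"claw":0,"linear":[0,-36.7,-10.2],"twist":0},{"claw":0,"linear":[0,-36.7,-10.2],"twist":0},{"claw":0,"linear":[0,-36.7,-10.2],"twist":0},{"claw":0,"linear":[0,-36.7,-10.2],"twist":0},{"claw":0,"linear":[0,-36.7,-10.2],"twist":0},{"claw":0,"linear":[0,-36.7,-10.2],"twist":0},{"claw":0,"linear":[0,-36.7,-10.2],"twist":0},{"claw":0,"linear":[0,-36.7,-10.2],"twist":0},{"claw":0,"linear":[0,-36.7,-10.2],"twist":0}]'
python3 -m pendant '[{"claw":0,"linear":[0,-36.7,-10.2],"twist":0},{"claw":0,"linear":[0,-36.7,-10.2],"twist":0},{"claw":0,"linear":[0,-36.7,-10.2],"twist":0},{"claw":0,"linear":[0,-36.7,-10.2],"twist":0},{"claw":0,"linear":[0,-36.7,-10.2],"twist":0},{"claw":0,"linear":[0,-36.7,-10.2],"twist":0},{"claw":0,"linear":[0,0,0],"twist":-0.118},{"claw":0,"linear":[0,0,0],"twist":-0.118},{"claw":0,"linear":[0,0,0],"twist":-0.118},{"claw":0,"linear":[0,0,0],"twist":-0.118}]'
python3 -m pendant '[{"claw":0,"linear":[0,0,0],"twist":-0.118},{"claw":0,"linear":[0,0,0],"twist":-0.118},{"claw":0,"linear":[0,0,0],"twist":-0.118},{"claw":0,"linear":[0,0,0],"twist":-0.118},{"claw":0,"linear":[0,0,0],"twist":-0.118},{"claw":0,"linear":[0,0,0],"twist":0},{"claw":0,"linear":[0,0,0],"twist":0},{"claw":0,"linear":[0,0,0],"twist":0},{"claw":0,"linear":[0,0,0],"twist":0},{"claw":0,"linear":[0,0,0],"twist":0}]'
python3 -c "
from h import *
plan(533.4,-294.9,200,164.5)"
```

```text
clock: 37.37
tool_pos: [0.5119, -0.0606, 0.2883]
orientation: [169.2, 89.8, -177.2]
force: [1.4, -0.4, -0.9]
opening: 0.0047
clock: 38.2
tool_pos: [0.5046, -0.2875, 0.2876]
orientation: [119.3, 89.8, 160.2]
force: [-0.7, 0.4, -1.7]
opening: 0.0046
clock: 39.03
tool_pos: [0.5056, -0.2873, 0.2897]
orientation: [88.2, 90.0, 162.6]
force: [-0.2, 0.2, -0.5]
opening: 0.0042
t 39.03 tcp [ 505.6 -287.3  289.7] jawyaw 164.37 F [-0.2  0.2 -0.5] op 4.2 j1 -10 j6 -5
linear [ 89.7 -28.9   0.1] twist -0.0022 (or 3.139)
```

```bash
python3 -m pendant '[{"claw":0,"linear":[25,0,0],"twist":0},{"claw":0,"linear":[25,0,0],"twist":0},{"claw":0,"linear":[25,0,0],"twist":0},{"claw":0,"linear":[14.7,0,0],"twist":0},{"claw":0,"linear":[0,-11,0],"twist":0},{"claw":0,"linear":[0,-11,0],"twist":0},{"claw":0,"linear":[0,-7,0],"twist":0},{"claw":0,"linear":[0,0,0],"twist":0},{"claw":0,"linear":[0,0,0],"twist":0},{"claw":0,"linear":[0,0,0],"twist":0}]'
python3 -c "
from h import *
snapshot('wrist');snapshot('wrist');snapshot('wrist')
im,d,W=shot('wrist','w13');c=cam('wrist')
plan(553.6,-300.5,200,164.5)
railfit(im,c,240,279,list(range(150,240,10)))
g=cv2.cvtColor(im,cv2.COLOR_RGB2GRAY)
print(g[246:280,284].tolist()); print(g[246:280,287].tolist())
for r in (225,240):
    s=g[r,305:335].astype(int); k=np.nonzero(s>195)[0]; print(305+(k[0]+k[-1])/2)
"
```

```text
clock: 39.87
tool_pos: [0.5339, -0.2951, 0.2008]
orientation: [-80.7, 90.0, -6.2]
force: [0.1, -0.4, -1.5]
opening: 0.0049
t 40.07 tcp [ 533.4 -295.   200.7] jawyaw 164.47 F [ 1.   0.5 -1.6] op 4.7 j1 -11 j6 -5
linear [  0.7 -20.9   0.1] twist -0.0006 (or 3.141)
rail yaw -15.53 resid [0.0, 0.0, -0.0, -0.0, 0.0, -0.0, 0.0, 0.0, -0.0]
t 40.07 tcp [ 533.4 -295.   200.7] jawyaw 164.47 F [ 1.   0.5 -1.6] op 4.7 j1 -11 j6 -5
TCP to face (rail x): 24.13
[136, 135, 135, 138, 135, 136, 135, 135, 136, 135, 136, 129, 146, 178, 194, 199, 198, 196, 198, 197, 196, 194, 193, 194, 165, 133, 136, 137, 134, 135, 114, 69, 34, 36]
[135, 133, 133, 135, 135, 135, 135, 137, 137, 136, 136, 129, 146, 178, 193, 199, 197, 196, 198, 196, 196, 195, 195, 192, 167, 133, 137, 136, 134, 136, 115, 66, 31, 32]
318.5
318.5
```

```bash
python3 -m pendant '[{"claw":0,"linear":[0.7,0,0.4],"twist":0},{"claw":0,"linear":[0,-5,0],"twist":0},{"claw":0,"linear":[0,-5,0],"twist":0},{"claw":0,"linear":[0,-4,0],"twist":0},{"claw":0,"linear":[0,-4,0],"twist":0},{"claw":0,"linear":[0,-2.5,0],"twist":0},{"claw":0,"linear":[0,0,0],"twist":0},{"claw":0,"linear":[0,0,0],"twist":0},{"claw":0,"linear":[0,0,0],"twist":0},{"claw":0,"linear":[0,0,0],"twist":0}]'
python3 -c "
from h import *
im,d,W=shot('wrist','w14');c=cam('wrist')
plan(553.6,-300.5,200,164.5)
for r in (240,260,270): print(r,cv2.cvtColor(im,cv2.COLOR_RGB2GRAY)[r,305:335].tolist())
"
```

```text
clock: 40.9
tool_pos: [0.5534, -0.3001, 0.1996]
orientation: [62.7, 90.0, 137.2]
force: [0.8, 0.2, -1.8]
opening: 0.0048
t 40.95 tcp [ 553.3 -300.1  199.6] jawyaw 164.47 F [-0.4 -0.  -1.1] op 4.7 j1 -11 j6 -5
linear [-0.4 -0.3 -0.3] twist -0.0005 (or 3.141)
240 [221, 221, 222, 221, 221, 216, 150, 76, 131, 221, 220, 219, 220, 220, 219, 218, 218, 219, 212, 159, 135, 136, 137, 135, 136, 136, 137, 133, 134, 135]
260 [220, 222, 224, 222, 221, 213, 158, 95, 161, 219, 219, 219, 219, 219, 219, 218, 219, 219, 217, 199, 184, 103, 117, 118, 116, 116, 116, 116, 114, 115]
270 [221, 222, 222, 222, 221, 214, 163, 92, 123, 123, 121, 121, 120, 122, 122, 123, 124, 121, 128, 157, 154, 105, 116, 118, 118, 119, 117, 117, 117, 112]
```

Same picture of gaps as before; descend and release.

```bash
python3 -m pendant '[{"claw":0,"linear":[5,0,0],"twist":0},{"claw":0,"linear":[5,0,0],"twist":0},{"claw":0,"linear":[5,0,0],"twist":0},{"claw":0,"linear":[5,0,0],"twist":0},{"claw":0,"linear":[4,0,0],"twist":0},{"claw":0,"linear":[2.5,0,0],"twist":0},{"claw":0,"linear":[0,0,0],"twist":0},{"claw":0,"linear":[0,0,0],"twist":0},{"claw":0,"linear":[0,0,0],"twist":0},{"claw":0,"linear":[0,0,0],"twist":0}]'
python3 -c "
from h import *
st()"
```

```text
clock: 41.78
tool_pos: [0.5534, -0.3004, 0.1747]
orientation: [-133.5, 89.9, -59.0]
force: [-4.4, 2.7, 12.7]
opening: 0.005
t 41.78 tcp [ 553.4 -300.4  174.7] jawyaw 164.51 F [-4.4  2.7 12.7] op 5.0 j1 -11 j6 -5
```

```bash
python3 -m pendant '[{"claw":12,"linear":[0,0,0],"twist":0},{"claw":20,"linear":[0,0,0],"twist":0},{"claw":24,"linear":[0,0,0],"twist":0},{"claw":24,"linear":[0,0,0],"twist":0},{"claw":24,"linear":[-10,0,0],"twist":0},{"claw":24,"linear":[-20,0,0],"twist":0},{"claw":24,"linear":[-30,0,0],"twist":0},{"claw":24,"linear":[-30,0,0],"twist":0},{"claw":10,"linear":[-25,0,0],"twist":0},{"claw":0,"linear":[0,0,0],"twist":0}]'
python3 -m pendant '[{"claw":0,"linear":[0,2.9,36.1],"twist":0},{"claw":0,"linear":[0,2.9,36.1],"twist":0},{"claw":0,"linear":[0,2.9,36.1],"twist":0},{"claw":0,"linear":[0,2.9,36.1],"twist":0},{"claw":0,"linear":[0,2.9,36.1],"twist":0},{"claw":0,"linear":[0,2.9,36.1],"twist":0},{"claw":0,"linear":[0,2.9,36.1],"twist":0},{"claw":0,"linear":[0,2.9,36.1],"twist":0},{"claw":0,"linear":[0,2.9,36.1],"twist":0},{"claw":0,"linear":[0,2.9,36.1],"twist":0}]'
python3 -c "
from h import *
im,d,W=shot('scene','s15')
y=np.array([.267,.9636]);x=np.array([.9636,-.267]);C=np.array([609.6,-98.3])
q=W[...,:2]*1000-C; lx=q@x; ly=q@y
m=(abs(lx)<12)&(W[...,2]>.165)&(W[...,2]<.215)
for k in (0,-105,-210): s=m&(abs(ly-k)<30); print(k,s.sum(),np.percentile(W[s][:,2]*1000,[5,50,90,98]),np.percentile(lx[s],[5,50,95]),np.percentile(ly[s],[5,50,95]))
c,s=np.cos(np.radians(13.6)),np.sin(np.radians(13.6))
q=W[...,:2]*1000-np.array([537.8,273.2]); lx=q@np.array([c,s]);ly=q@np.array([-s,c])
m=(abs(ly)<85)&(lx>35)&(lx<140)&(W[...,2]>.155)&(W[...,2]<.26)
for z in (165,185,205,225,240): k=m&(abs(W[...,2]*1000-z)<8); print('lid',z,k.sum(),np.median(lx[k]) if k.any() else 0)
plan(669,305,290,103.6)
"
```

```text
clock: 42.62
tool_pos: [0.5556, -0.3014, 0.2952]
orientation: [-99.2, 89.5, -24.7]
force: [0.5, 0.3, 0.3]
opening: 0.0157
clock: 43.45
tool_pos: [0.6223, 0.0573, 0.2887]
orientation: [-59.7, 90.0, 14.7]
force: [0.7, -0.1, -0.3]
opening: 0.0005
0 73 [167.76100978 182.21519865 190.9538352  191.97970516] [-0.85473573  2.23360786  3.98926743] [-18.02352725  -2.98986884   9.13398145]
-105 72 [166.03909132 181.91068428 190.2573598  192.92019725] [-1.35495669  2.39714793  4.12970671] [-122.03880452 -108.40959323  -95.82685536]
-210 71 [167.25757366 181.79295923 189.41573142 191.85877996] [-3.11460899  2.04146212  4.35486247] [-217.42014659 -203.02665693 -189.48063161]
lid 165 55 62.81063588784437
lid 185 80 69.92329017542123
lid 205 83 77.34203603841094
lid 225 100 84.369962444399
lid 240 213 87.29266705014756
t 43.50 tcp [623.6  62.3 288.1] jawyaw 164.62 F [1.6 0.5 0.3] op 0.0 j1 24 j6 -39
linear [ -1.5  20.6 246. ] twist 1.065 (or -2.077)
```

View pics/s15.png

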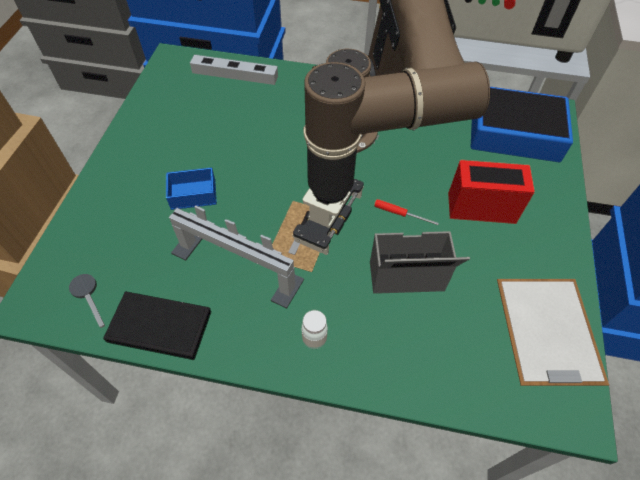

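```bash
python3 -m pendant '[{"claw":0,"linear":[0,3,35.1],"twist":0},{"claw":0,"linear":[0,3,35.1],"twist":0},{"claw":0,"linear":[0,3,35.1],"twist":0},{"claw":0,"linear":[0,3,35.1],"twist":0},{"claw":0,"linear":[0,3,35.1],"twist":0},{"claw":0,"linear":[0,3,35.1],"twist":0},{"claw":0,"linear":[0,2.6,35.1],"twist":0},{"claw":0,"linear":[0,0,0],"twist":0.118},{"claw":0,"linear":[0,0,0],"twist":0.118},{"claw":0,"linear":[0,0,0],"twist":0.118}]'
python3 -m pendant '[{"claw":0,"linear":[0,0,0],"twist":0.118},{"claw":0,"linear":[0,0,0],"twist":0.118},{"claw":0,"linear":[0,0,0],"twist":0.118},{"claw":0,"linear":[0,0,0],"twist":0.118},{"claw":0,"linear":[0,0,0],"twist":0.118},{"claw":0,"linear":[0,0,0],"twist":0.118},{"claw":0,"linear":[0,0,0],"twist":0},{"claw":0,"linear":[0,0,0],"twist":0},{"claw":0,"linear":[0,0,0],"twist":0},{"claw":0,"linear":[0,0,0],"twist":0}]'
python3 -c "
from h import *
plan(669,305,237,103.6)"
```

```text
clock: 44.33
tool_pos: [0.668, 0.2987, 0.2876]
orientation: [167.3, 89.9, -138.8]
force: [0.2, -0.6, 0.6]
opening: 0.0005
clock: 45.17
tool_pos: [0.6682, 0.2976, 0.2881]
orientation: [3.3, 90.0, 17.1]
force: [0.2, -0.2, 0.2]
opening: 0.0007
t 45.17 tcp [668.2 297.6 288.1] jawyaw 103.78 F [ 0.2 -0.2  0.2] op 0.7 j1 39 j6 -115
linear [51.1  7.   2.6] twist 0.0031 (or -3.138)
```

```bash
python3 -m pendant '[{"claw":0,"linear":[25.5,7,0],"twist":0},{"claw":0,"linear":[25.5,0,0],"twist":0},{"claw":0,"linear":[0,0,-13.2],"twist":0},{"claw":0,"linear":[0,0,-13.2],"twist":0},{"claw":0,"linear":[0,0,-13.2],"twist":0},{"claw":0,"linear":[0,0,-13.2],"twist":0},{"claw":0,"linear":[0,0,-13.2],"twist":0},{"claw":0,"linear":[0.4,0,-9.2],"twist":0},{"claw":0,"linear":[0.4,0,-9.1],"twist":0},{"claw":0,"linear":[0,0,0],"twist":0}]'
python3 -m pendant '[{"claw":0,"linear":[2.5,0,-8.8],"twist":0},{"claw":0,"linear":[3.1,0,-8.7],"twist":0},{"claw":0,"linear":[4.5,0,-8],"twist":0},{"claw":0,"linear":[5.4,0,-7.5],"twist":0},{"claw":0,"linear":[6.5,0,-6.6],"twist":0},{"claw":0,"linear":[7,0,-5.7],"twist":0},{"claw":0,"linear":[8,0,-4.6],"twist":0},{"claw":0,"linear":[8.3,0,-3.8],"twist":0},{"claw":0,"linear":[8.5,0,-2],"twist":0},{"claw":0,"linear":[0,0,0],"twist":0}]'
python3 -c "
from h import *
st(); c,s=np.cos(np.radians(13.6)),np.sin(np.radians(13.6))
im,d,W=shot('scene','s16')
q=W[...,:2]*1000-np.array([537.8,273.2]); lx=q@np.array([c,s]);ly=q@np.array([-s,c])
m=(abs(ly)<90)&(lx>-60)&(lx<80)&(W[...,2]>.14)&(W[...,2]<.25)
for x in (-40,-20,0,20,40): k=m&(abs(lx-x)<6)&(abs(ly)>50); print(x,k.sum(),np.nanmedian(W[k][:,2])*1000 if k.any() else 0)
"
```

```text
clock: 46.0
tool_pos: [0.5833, 0.2843, 0.2366]
orientation: [107.4, 90.0, 121.1]
force: [-0.1, 0.8, -0.4]
opening: 0.0004
clock: 46.83
tool_pos: [0.5291, 0.2708, 0.18]
orientation: [-160.1, 89.8, -146.5]
force: [-0.3, 0.0, -0.4]
opening: 0.0003
t 46.83 tcp [529.1 270.8 180. ] jawyaw 103.61 F [-0.3  0.  -0.4] op 0.3 j1 46 j6 -122
-40 63 162.6957340796776
-20 107 160.57941357796503
0 126 158.6813901729054
20 205 158.602882229533
40 136 154.51398689380994
```

```bash
python3 -m pendant '[{"claw":0,"linear":[3,0,-6],"twist":0},{"claw":0,"linear":[2,0,-6],"twist":0},{"claw":0,"linear":[1,0,0],"twist":0},{"claw":0,"linear":[1,0,0],"twist":0},{"claw":0,"linear":[1,0,0],"twist":0},{"claw":0,"linear":[0.5,0,0],"twist":0},{"claw":0,"linear":[0,0,0],"twist":0},{"claw":0,"linear":[0,0,0],"twist":0},{"claw":0,"linear":[0,0,0],"twist":0},{"claw":0,"linear":[0,0,0],"twist":0}]'
python3 -c "
from h import *
st()"
```

```text
clock: 47.72
tool_pos: [0.5188, 0.2687, 0.174]
orientation: [-14.0, 90.0, -0.4]
force: [0.5, -0.2, 0.4]
opening: 0.0005
t 47.72 tcp [518.8 268.7 174. ] jawyaw 103.62 F [ 0.5 -0.2  0.4] op 0.5 j1 47 j6 -123
```

```bash
python3 -m pendant '[{"claw":0,"linear":[1,0,0],"twist":0},{"claw":0,"linear":[1,0,0],"twist":0},{"claw":0,"linear":[0,0,0],"twist":0},{"claw":0,"linear":[0,0,0],"twist":0},{"claw":0,"linear":[0,0,0],"twist":0},{"claw":0,"linear":[0,0,0],"twist":0},{"claw":0,"linear":[0,0,0],"twist":0},{"claw":0,"linear":[0,0,0],"twist":0},{"claw":0,"linear":[0,0,0],"twist":0},{"claw":0,"linear":[0,0,0],"twist":0}]'
python3 -c "
from h import *
st()"
```

```text
clock: 48.55
tool_pos: [0.5189, 0.2687, 0.173]
orientation: [8.6, 89.9, 22.2]
force: [-3.4, -1.0, 7.7]
opening: 0.0003
t 48.55 tcp [518.9 268.7 173. ] jawyaw 103.65 F [-3.4 -1.   7.7] op 0.3 j1 47 j6 -123
```

```bash
python3 -m pendant '[{"claw":0,"linear":[-20,0,0],"twist":0},{"claw":0,"linear":[-30,0,0],"twist":0},{"claw":0,"linear":[-30,0,0],"twist":0},{"claw":20,"linear":[-30,0,0],"twist":0},{"claw":40,"linear":[0,-25,-10],"twist":0},{"claw":40,"linear":[0,-25,-10],"twist":0},{"claw":40,"linear":[0,-25,-10],"twist":0},{"claw":40,"linear":[0,-25,-5],"twist":0},{"claw":40,"linear":[0,-25,0],"twist":0},{"claw":40,"linear":[0,0,0],"twist":0}]'
python3 -c "
from h import *
st(); c,s=np.cos(np.radians(13.6)),np.sin(np.radians(13.6))
im,d,W=shot('scene','s17')
q=W[...,:2]*1000-np.array([537.8,273.2]); lx=q@np.array([c,s]);ly=q@np.array([-s,c])
m=(abs(ly)<90)&(W[...,2]>.14)&(W[...,2]<.25)
for x in (-40,-20,0,20,40): k=m&(abs(lx-x)<6); print(x,k.sum(),np.nanmedian(W[k][:,2])*1000 if k.any() else 0)
print(boxes_of('scene','blade'))
y=np.array([.267,.9636]);x=np.array([.9636,-.267]);C=np.array([609.6,-98.3])
q=W[...,:2]*1000-C; lx=q@x; ly=q@y
m=(abs(lx)<12)&(W[...,2]>.165)&(W[...,2]<.215)
for k in (0,-105,-210): s=m&(abs(ly-k)<30); print(k,s.sum(),np.percentile(W[s][:,2]*1000,[50,90,98]),np.median(lx[s]))
for nm in ('top','wrist'):
  c=cam(nm); im,d,W=shot(nm,nm+'17')
  for b in boxes_of(nm,'blade')[:2]: u,v=map(int,b['xy']);print(nm,b,W[v,u],ray(c,u,v,.02))
for t in ('jar','bin','driver'):
  for b in boxes_of('top',t)[:1]: print(t,b)
cv2.imwrite('pics/f.png',np.vstack([cv2.imread('pics/s17.png')[150:350,150:550],cv2.imread('pics/top17.png')[180:330,150:550],cv2.imread('pics/wrist17.png')[0:250,0:400]]))
"
```

```text
clock: 49.38
tool_pos: [0.5142, 0.1359, 0.2823]
orientation: [-34.8, 90.0, -21.2]
force: [1.1, -0.5, 0.2]
opening: 0.0385
t 49.38 tcp [514.2 135.9 282.3] jawyaw 103.53 F [ 1.1 -0.5  0.2] op 38.5 j1 36 j6 -112
-40 269 153.5937743114972
-20 270 154.42442616490516
0 283 154.45477431811196
20 288 154.35070878768988
40 306 153.7641128050582
[{'xy': [301.1, 230.1], 'confidence': 0.68}]
0 76 [180.22539405 190.26420319 192.70999988] 2.162484874089687
-105 68 [182.35659223 190.15307463 191.94764569] 1.8475756034068884
-210 71 [181.26263521 192.33093201 194.0312962 ] 1.9354018433161597
wrist {'xy': [161.6, 102.2], 'confidence': 0.8} [ 0.44644462 -0.04125103  0.02555445] [446.48329851 -43.54481215  20.        ]
jar {'xy': [305.2, 155.2], 'confidence': 0.89}
bin {'xy': [471.6, 300.4], 'confidence': 0.77}
driver {'xy': [256.1, 319.4], 'confidence': 0.47}
```

View pics/f.png

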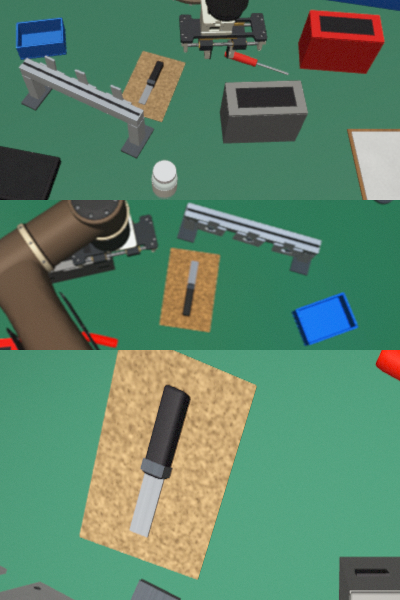

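```bash
python3 -c "
from plant import *
print(close_job())"
```

```text
the job is handed in; nothing more can be done
None
```

The job is handed in at about 49.5 s of simulated time. As far as I could measure, everything asked for is done, but the hand-in gives no verdict.

- **Lid:** I levered it up with the blade in the notch, with about 3.4 N on the tool, and pushed it past upright to roughly 110°. After the hanging I swung it shut from behind with the closed fingers. The lid's top then measured 154 ± 1 mm everywhere, which is shut.
- **Plates:** All three were in the case, and each went on its own screw through the entry and fully down. Each one met the neck at the bottom, with 2 to 13 N felt. At the last check all three tab tops were at about 190 to 194 mm, against 190 expected. The second and third plates showed small sideways forces of up to 5 N while sliding down. I did not measure the 5.5 mm seat distance directly.
- **Pry tool:** It lies flat on its mat, with the middle of its length about 12 mm from the mat's centre. I saw no sign that it had been knocked aside.
- **Jar, bin and screwdriver:** I never touched them, and they look in place. The networks' pixel positions in the top view changed by up to 13 px (bin) and 9 px (screwdriver). I put the bin's change down to the arm partly hiding it at the start. I did not check either any further.
- **Robot:** It was clear of everything at hand-in.

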